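# Rack two shafts and a roller on a V-cradle stand

### The job

Rack the machine parts on the grey V-cradle stand: lay the steel shaft in the pair of V notches on the red side and the brass shaft in the pair on the blue side. Then stand the orange chock, groove up, on the deck midway between the two shafts, its groove running along them, and last lay the black roller centred in the chock's groove, on top. Each shaft is to lie centred across both uprights; leave the blue tape roll and the small tin where they are.

Things in the scene. Friction and masses are not known exactly. Their poses are not given: they have to be found in the camera images.
- stand: Grey fixed V-cradle stand, 124 (x) x 108 (y) mm, any yaw. Origin: centre of underside, z up. Deck top at z 8 mm. Two 14 mm thick uprights at x = +-50 mm (86 mm free between), ridge top z 44; each has two 90 degree V notches at y = +-27 mm. Outer posts (top z 32) and deck edges: red on the +y side, blue on -y. A shaft in its notches lies along x, axis at z 32; the two leave a 34 mm gap
- steel_shaft: Bright silvery steel shaft lying on the bench, 20 mm diameter, 136 mm long plus a 12 mm thick, 6 mm long journal on each end (148 mm overall), 0.25 kg. Origin: its middle, on the axis (10 mm above the bench at the start); x along the shaft. Alike at both ends; it can roll
- brass_shaft: Yellow brass shaft, same shape, size and weight as the steel one. Origin: its middle, on the axis; x along the shaft
- chock: Orange plastic block, standing groove up: 44 long (x), 26 wide (y), 44 mm high, 0.06 kg. Origin: centre of underside, z up. A V groove runs along x in its top, its bottom 37 mm up. Alike both ways round. In place it stands on the deck (origin 8 mm above the bench) with 4 mm play to each shaft; grasp it by its two ends (44 mm apart), as the shafts leave no finger room at its sides
- roller: Black rubber roller lying on the bench, 28 mm diameter, 100 mm long plus a 10 mm thick, 12 mm long steel journal on each end (124 mm overall), 0.15 kg. Origin: its middle, on the axis (14 mm above the bench at the start); x along it. In the groove of the placed chock its axis is 62 mm above the bench, its underside 6 mm above the shafts' tops. It can roll
- blue_tape: Roll of blue tape lying flat, 52 mm across, 12 mm high; a loose bystander. Origin: centre of its underside
- tin: Small round open tin with blue side and amber content, 44 mm across, 19 mm high; a loose bystander. Origin: centre of its underside

How it is judged (in metres and radians):
On the way, in this order (a step that is already met when the one before it is completed fails the run):
1. both shafts lie in their notches, steel on the red side and brass on the blue side (x of steel_shaft in the frame of stand between -0.015 and 0.015 m and y of steel_shaft in the frame of stand between 0.021 and 0.033 m and z of steel_shaft in the frame of stand between 0.027 and 0.037 m and angle between the x axis of each of steel_shaft, brass_shaft and the x axis of stand, either way round below 0.12 rad and linear speed of each of steel_shaft, brass_shaft below 0.02 m/s and x of brass_shaft in the frame of stand between -0.015 and 0.015 m and y of brass_shaft in the frame of stand between -0.033 and -0.021 m and z of brass_shaft in the frame of stand between 0.027 and 0.037 m), for 0.2 s.
2. the chock stands on the deck between the shafts, which still lie in their notches (all of step 1 and x of chock in the frame of stand between -0.018 and 0.018 m and y of chock in the frame of stand between -0.009 and 0.009 m and z of chock in the frame of stand between 0.004 and 0.012 m and angle between chock's own z axis and vertical below 0.1 rad and angle between the x axis of chock and the x axis of stand, either way round below 0.3 rad and linear speed of chock below 0.02 m/s), for 0.2 s.
At the end, for the whole second after the job is handed in: Within 5 mm of seated height: steel shaft in the red-side, brass in the blue-side notches (6 mm sideways, 15 lengthways, 7 deg); chock upright on the deck between (9 mm, 18 mm, 17 deg; height 4 mm); roller in its groove (10 mm, 18 mm, 14 deg); all at rest (all of step 2 and x of roller in the frame of stand between -0.018 and 0.018 m and y of roller in the frame of stand between -0.01 and 0.01 m and z of roller in the frame of stand between 0.057 and 0.067 m and angle between the x axis of roller and the x axis of stand, either way round below 0.25 rad and linear speed of roller below 0.02 m/s); the robot touches nothing.
It fails at once if the blue tape roll or the small tin is moved by more than 30 mm (distance of any of blue_tape, tin from where it was at the start of the episode above 0.03 m).
It also fails if it takes over 109 s, if anything falls off the work surface, if the arm or the gripper's body presses on something with over 40 N, if the wrist force passes 120 N, or if a joint passes its speed limit or range.

### The arm

A 6-joint arm with a two-finger parallel gripper is mounted at the origin on a cart in front of the work surface, level with it; the furniture and walls round the work are solid. World frame = base frame: x ahead of the robot, y to its left, z up, the work surface at z = 0. Lengths are in mm, angles in rad, forces in N, time in s.
With the tool pointing down it reaches from about 200 to 875 mm from the base axis. Payload 3.4 kg.
Tool frame: the origin (TCP) lies midway between the tips of the shut fingers; the grasp point (between the pads) lies 19 mm behind it; z points along the fingers, y is the line along which they close (so a half turn about z gives the same grasp; the last joint's range is limited). The gripper opens to 94 mm and grips with 3 to 60 N. Pads are 16 mm wide; open, the fingers measure 119 mm over their backs; the gripper's body (75 mm by 177 mm) begins 78 mm behind the grasp point.
Start: joints at [1.228, 0.276, 1.505, -0, 1.361, -0.121], TCP at [126.507, 560.947, 205.493] pointing down, gripper open.
Joint ranges: [-2.89, 2.89], [-0.75, 2.08], [0.22, 2.7], [-1.18, 4.32], [0.11, 2.71], [-2.7, 2.7]. Speed limits (rad/s): [2.57, 2.57, 3.14, 3.14, 3.14, 3.14].

### API

Orientations are given as a 3x3 rotation matrix whose columns are the frame's x, y, z axes.
In Python, from station import * gives the robot as it stands. The module is installed in compiled form; this text tells all that it offers.
- The arm moves only by the tool apply_moves, never from a script. Its argument "rows" is a list of rows, each an object with "delta_pos": the shift along the tool's x, y, z in units of 10 cm (1.0 is 10 cm), a list of three; "dr": the turn, a rotation vector about the tool's x, y, z in units of pi rad (1.0 is pi rad), a list of three; "fingers": the opening, from -1 (shut) to 1 (fully open). A call has exactly 5 rows; each row shifts and turns the commanded pose from where the row before left it, along the tool's axes as they then stand; what a row does not reach is not made up. A row lasts 1/10 s, in which the tool goes at most 50 mm and 8.59 degrees, less where a joint would pass 70% of its speed; a pose out of reach is approached as far as the arm can. A call with a number of a shift or a turn outside -1 to 1 is refused whole. A call with a gripper value outside its range is refused whole. The fingers move at their own pace and stop on an object; the grip force is fixed at half the most. Time passes only in rows, so rows that do not move let the fingers close, or fill a call up. It gives the time, the measured TCP pose, the force, the opening and the grip force at its end, in the units of the state.
- read_state(): the state, without advancing time (a new reading comes with each control period).
- capture(name): name is "scene" or "top"; returns a dict with "frame" (400x640x3 uint8, blue, green, red), "depth" (400x640 float32, mm along the optical axis (not along the pixel's ray), 0 where there is no reading), "fx", "fy", "cx", "cy" (pixels), "T" (4x4, takes a point from camera to world coordinates). Camera axes: x right, y up, looking along -z (the intrinsics and any distortion apply to the point x, -y, -z); pixel columns grow to the right and rows downward; lengths in mm; the calibration is good to about 2 mm. A picture is of the moment at which its call begins.
- close_job(): hands the job in; it is judged then, once.
The state is a dict: "clock": time; "joint_pos": joint angles; "joint_vel": joint speeds; "joint_efforts": joint torques, N m; "ee_pos": TCP position; "tool_rot": TCP orientation; "contact_force": force on the tool from outside, world axes, zero at the start; "ft_torque": the same for the moment, N m; "gripper_width": opening from 0.0 (shut) to 1.0 (fully open); "grasp_force": force on a finger pad.
Only numpy, scipy, OpenCV 4.12 (cv2) and the standard library are available. Lean on these libraries where they do the work, as an engineer would, in place of code of your own. Each camera call takes 0.05 s, during which the arm holds its last target. There are 200 camera calls.

## Working session

There is one attempt and no reset: what is moved stays moved. The work goes in short steps, Python scripts to look and compute and a tool call to move; the robot and the scene stay as the last step left them, time stands still between calls to the robot, and variables do not carry over. Pictures are saved under pics/ and viewed, at most 14 in all, crops included, and the job is handed in when it is done.

Besides the shell and the picture viewer there is one more tool, called by a JSON object that holds its "method" and its "body", one argument or row to a line. apply_moves: Moves the arm, as the interface text tells. Its arguments: {"type":"object","properties":{"rows":{"type":"array"}},"required":["rows"]}

```bash
mkdir -p pics; python3 - <<'E'
from station import *
import cv2,numpy as np
s=read_state();print({k:np.round(v,3).tolist() for k,v in s.items()})
for n in ("scene","top"):
    c=capture(n);cv2.imwrite(f"pics/{n}0.png",c["frame"]);np.savez(f"{n}0.npz",**c)
    print(n,c["fx"],c["fy"],c["cx"],c["cy"],np.round(c["T"],3).tolist(),[k for k in c])
E
```

```text
{'clock': 0.0, 'joint_pos': [1.228, 0.277, 1.506, -0.0, 1.361, -0.121], 'joint_vel': [0.0, 0.001, 0.001, -0.003, 0.001, -0.0], 'joint_efforts': [-0.003, -40.458, -23.722, 0.07, 0.034, -0.0], 'ee_pos': [126.316, 560.399, 204.614], 'tool_rot': [[-0.976, 0.22, -0.001], [0.22, 0.976, -0.002], [0.0, -0.002, -1.0]], 'contact_force': [-0.264, 0.032, 0.291], 'ft_torque': [0.001, -0.05, -0.027], 'grasp_force': 0.0, 'gripper_width': 1.0}
scene 368.26546961336993 368.26546961336993 326.1916720227613 197.48526318384015 [[-0.618, 0.378, -0.689, -204.382], [-0.786, -0.312, 0.533, 495.183], [-0.014, 0.871, 0.49, 529.219], [0.0, 0.0, 0.0, 1.0]] ['frame', 'depth', 'fx', 'fy', 'cx', 'cy', 'T']
top 437.7327369902614 437.7327369902614 312.1649812838159 196.9994672111617 [[-0.01, 0.994, -0.108, 387.853], [-1.0, -0.007, 0.024, -0.236], [0.023, 0.108, 0.994, 1142.103], [0.0, 0.0, 0.0, 1.0]] ['frame', 'depth', 'fx', 'fy', 'cx', 'cy', 'T']
```

View pics/scene0.png

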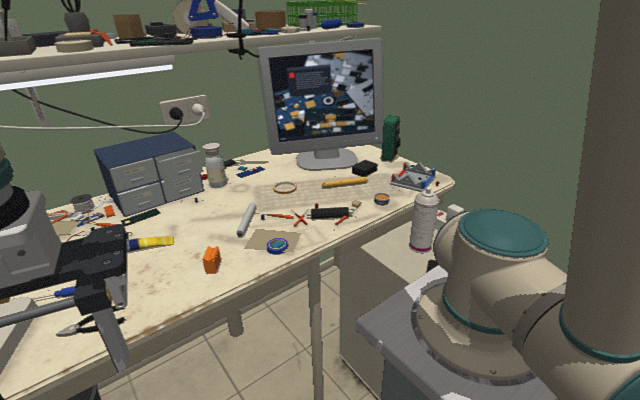

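View pics/top0.png

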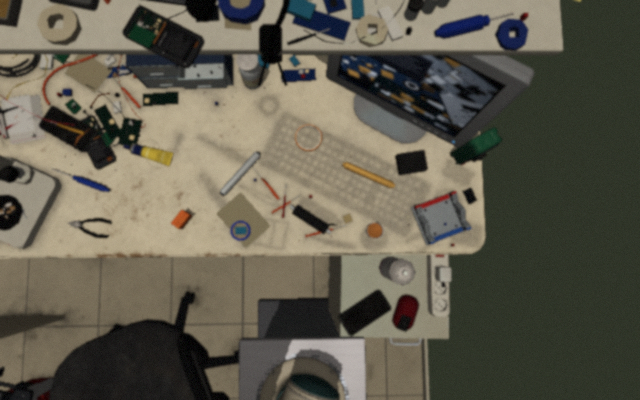

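The scene view shows the steel shaft at about (246,220), chock (212,260), roller (330,213), brass shaft (345,182), stand (415,178), tape (277,245) and tin (381,199). In the top view they are at (240,173), (182,218), (312,218), (368,175), (441,217), (240,230) and (374,230).

```bash
cat >h.py <<'E'
import cv2,numpy as np
def ray(c,u,v):
    T=c["T"];d=np.array([(u-c["cx"])/c["fx"],-(v-c["cy"])/c["fy"],-1.0])
    return T[:3,3],T[:3,:3]@d
def plane(c,u,v,z):
    o,d=ray(c,u,v);return o+d*(z-o[2])/d[2]
def proj(c,p):
    q=c["T"][:3,:3].T@(np.asarray(p,float)-c["T"][:3,3]);return np.array([c["cx"]-c["fx"]*q[0]/q[2],c["cy"]+c["fy"]*q[1]/q[2]])
def cross(c1,p1,c2,p2):
    o1,d1=ray(c1,*p1);o2,d2=ray(c2,*p2);A=np.stack([d1,-d2],1);t=np.linalg.lstsq(A,o2-o1,rcond=None)[0]
    a,b=o1+t[0]*d1,o2+t[1]*d2;return (a+b)/2,np.linalg.norm(a-b)
def cloud(c):
    v,u=np.mgrid[:400,:640];z=c["depth"]
    p=np.stack([(u-c["cx"])/c["fx"]*z,-(v-c["cy"])/c["fy"]*z,-z],-1)
    P=p@c["T"][:3,:3].T+c["T"][:3,3];P[z==0]=np.nan;return P
def blobs(c,win,fn,amin=15):
    x0,y0,x1,y1=win;hsv=cv2.cvtColor(c["frame"],cv2.COLOR_BGR2HSV)
    m=np.zeros((400,640),np.uint8);m[y0:y1,x0:x1]=fn(hsv.astype(int),cloud(c)[...,2])[y0:y1,x0:x1]
    n,l,s,ce=cv2.connectedComponentsWithStats(m);out=[]
    for i in range(1,n):
        if s[i,4]>=amin:
            pts=np.argwhere(l==i)[:,::-1].astype(np.float32);out.append((s[i,4],ce[i],cv2.minAreaRect(pts),l==i))
    return sorted(out,key=lambda b:-b[0])
E
python3 - <<'E'
from h import *
t=dict(np.load("top0.npz"));s=dict(np.load("scene0.npz"))
P=cloud(t);Q=cloud(s)
for n,c,w in (("top",t,(150,140,480,250)),("scene",s,(190,160,450,285))):
    Z=cloud(c)
    x0,y0,x1,y1=w;print(n,"bench z pct",np.nanpercentile(Z[y0:y1,x0:x1,2],[5,25,50,75,95]).round(1))
    for a,ce,r,m in blobs(c,w,lambda h,z:(z>7)&(z<60),25)[:12]:
        print(a,ce.round(1),np.round(r[0],1),np.round(r[1],1),round(r[2],1),"xyz",np.nanmean(Z[m],0).round(1),"zmax",np.nanpercentile(Z[m][:,2],95).round(1),"hsv",cv2.cvtColor(c["frame"],40)[m].mean(0).round())
a=cv2.resize(t["frame"][180:255,400:490],None,fx=6,fy=6,interpolation=2)
b=cv2.resize(s["frame"][150:200,380:450],None,fx=8,fy=8,interpolation=2)
o=np.zeros((600,800,3),np.uint8)
a=cv2.resize(a,(420,350));b=cv2.resize(b,(380,271));o[:350,:420]=a;o[:271,420:]=b
h=np.clip(np.nan_to_num(P[140:255,150:490,2])*5,0,255).astype(np.uint8);h=cv2.resize(h,(738,250));o[350:600,:738]=h[...,None]
cv2.imwrite("pics/c1.png",o)
E
```

```text
top bench z pct [-2.9 -0.6  1.2  3.7 25. ]
1579 [441.2 217.2] [441.9 216.9] [41.8 49.6] 68.7 xyz [ 455.5 -361.2   16.1] zmax 36.5 hsv [ 58.  38. 100.]
644 [411.6 161.4] [411.3 161.4] [21.7 30.4] 80.5 xyz [ 600.9 -286.7   25.2] zmax 29.2 hsv [38. 47. 34.]
490 [310.8 219.8] [307.2 223.5] [48.  22.2] 33.7 xyz [451.  -22.9  23.5] zmax 30.0 hsv [36. 51. 47.]
419 [239.9 172.6] [240.1 173. ] [ 8.3 56.6] 42.3 xyz [575.1 159.3  18.4] zmax 23.2 hsv [ 25.  21. 131.]
409 [368.5 174.1] [368.3 174. ] [57.   7.5] 23.5 xyz [ 569.1 -174.7   17.7] zmax 22.8 hsv [ 18. 145. 147.]
320 [241.3 231.1] [242.1 230.9] [27.2 20. ] 38.7 xyz [424.  155.6  11.8] zmax 15.6 hsv [ 91.  81. 101.]
242 [181.4 218.6] [181.5 218.6] [13.  19.1] 38.7 xyz [455.9 302.   36.8] zmax 45.6 hsv [ 11. 180. 146.]
238 [158.8 154.7] [159.7 155.4] [22.7 13.3] 13.0 xyz [623.9 370.5  14. ] zmax 21.3 hsv [ 24. 164. 159.]
224 [374.9 229.7] [375. 230.] [16. 16.] 90.0 xyz [ 424.6 -188.4   12.9] zmax 20.3 hsv [ 14. 147. 134.]
131 [457.6 156.7] [457.4 157.1] [17.6 10.1] 47.5 xyz [ 610.2 -404.    36.4] zmax 58.7 hsv [ 59. 113.  30.]
73 [271.1 1
[... 784 characters left out ...]
 [246.3 219.1] [ 7.7 35.8] 24.8 xyz [560.9 166.3  15.6] zmax 19.6 hsv [ 34.  12. 145.]
248 [277.1 244.6] [277. 245.] [14. 22.] 90.0 xyz [420.6 159.6  10.9] zmax 12.9 hsv [ 93. 128. 128.]
238 [344.6 181.6] [344.9 181.5] [ 5.6 46.4] 82.4 xyz [ 562.  -170.5   14.4] zmax 19.3 hsv [ 19. 156. 168.]
142 [381.9 197.7] [382. 198.] [10. 14.] 90.0 xyz [ 419.9 -187.9   12.9] zmax 18.6 hsv [ 37.  91. 126.]
101 [441.8 162.4] [439. 164.] [ 8. 20.] 90.0 xyz [ 457.4 -512.1   17. ] zmax 29.8 hsv [45. 47. 98.]
46 [282.2 215.1] [281. 215.] [24.1  2.2] 7.1 xyz [527.2  78.9   8.5] zmax 10.2 hsv [  9. 185. 171.]
37 [356.2 202.5] [356.3 202.7] [8.7 4.9] 15.9 xyz [ 450.9 -117.7    8.9] zmax 10.7 hsv [ 19. 100. 155.]
```

View pics/c1.png

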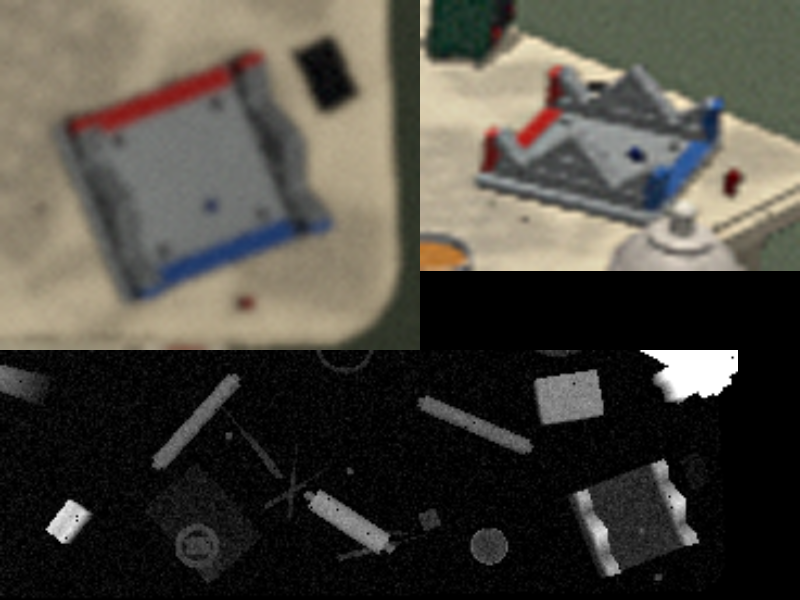

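The crop shows the stand with its red edge up, from (70,125) to (265,55), and its blue edge from (140,295) to (330,225). The uprights are at the left and right ends, giving a stand yaw of about -70°. The height map separates every part cleanly. I'm starting towards the steel shaft.

{"method": "apply_moves", "body": {
  "rows": [
    {"delta_pos":[0,0,0],"dr":[0,0,0.0414],"fingers":0.2},
    {"delta_pos":[0,0,0],"dr":[0,0,0.0414],"fingers":0.2},
    {"delta_pos":[0,0,0],"dr":[0,0,0.0414],"fingers":0.2},
    {"delta_pos":[0,0,0],"dr":[0,0,0.0414],"fingers":0.2},
    {"delta_pos":[-0.3,0,0],"dr":[0,0,0],"fingers":0.2}
  ]
}}

```text
clock: 0.6
ee_pos: [147.1, 542.0, 204.8]
tool_rot: [[-0.738, 0.675, -0.001], [0.675, 0.738, 0.001], [0.002, -0.0, -1.0]]
contact_force: [-0.6, -0.3, -0.7]
gripper_width: 0.618
grasp_force: 0.0
```

{"method": "apply_moves", "body": {
  "rows": [
    {"delta_pos":[-0.48,0,0.08],"dr":[0,0,0],"fingers":0.2},
    {"delta_pos":[-0.48,0,0.08],"dr":[0,0,0],"fingers":0.2},
    {"delta_pos":[-0.48,0,0.08],"dr":[0,0,0],"fingers":0.2},
    {"delta_pos":[-0.48,0,0.08],"dr":[0,0,0],"fingers":0.2},
    {"delta_pos":[-0.48,0,0.08],"dr":[0,0,0],"fingers":0.2}
  ]
}}

```text
clock: 1.1
ee_pos: [326.4, 376.9, 165.0]
tool_rot: [[-0.737, 0.675, -0.0], [0.675, 0.737, -0.0], [0.0, -0.0, -1.0]]
contact_force: [0.9, 0.9, -0.5]
gripper_width: 0.6
grasp_force: 0.0
```

{"method": "apply_moves", "body": {
  "rows": [
    {"delta_pos":[-0.48,0,0.08],"dr":[0,0,0],"fingers":0.2},
    {"delta_pos":[-0.48,0,0.08],"dr":[0,0,0],"fingers":0.2},
    {"delta_pos":[-0.48,0,0.08],"dr":[0,0,0],"fingers":0.2},
    {"delta_pos":[-0.48,0,0.08],"dr":[0,0,0],"fingers":0.2},
    {"delta_pos":[-0.48,0,0.08],"dr":[0,0,0],"fingers":0.2}
  ]
}}

```text
clock: 1.6
ee_pos: [503.4, 214.6, 124.9]
tool_rot: [[-0.737, 0.676, -0.001], [0.676, 0.737, 0.0], [0.001, -0.0, -1.0]]
contact_force: [0.4, 0.7, -0.6]
gripper_width: 0.597
grasp_force: 0.0
```

```bash
cat >>h.py <<'E'
def rect(xy):
    (c,(a,b),t)=cv2.minAreaRect(xy.astype(np.float32))
    if b>a:t+=90;a,b=b,a
    return np.array(c),a,b,(t+90)%180-90
def step(pos,yaw,st):
    """world target (mm), yaw of tool x (deg) -> tool-axis shift /100 (after turning), turn in pi about tool z"""
    R=st["tool_rot"];cur=np.degrees(np.arctan2(R[1,0],R[0,0]));d=(yaw-cur+90)%180-90
    a=np.radians(cur+d);X=np.array([np.cos(a),np.sin(a),0]);Z=np.array([0,0,-1.]);Y=np.cross(Z,X)
    D=np.asarray(pos,float)-st["ee_pos"];return np.round([D@X/100,D@Y/100,D@Z/100],3),round(-d/180,4)
E
python3 - <<'E'
from h import *
from station import *
t=dict(np.load("top0.npz"));s=dict(np.load("scene0.npz"))
P=cloud(t);Q=cloud(s)
W={"stand":((441,217),(419,185),0),"roller":((310,219),(329,213),14),"steel":((240,173),(246,219),10),"brass":((368,174),(345,181),10),"tape":((241,231),(277,245),6),"chock":((181,218),(211,259),40),"tin":((374,230),(381,198),10)}
F={"roller":lambda h,z:(h[...,2]<75)&(z>6),"steel":lambda h,z:(z>7)&(h[...,1]<60),"brass":lambda h,z:(z>6)&(h[...,1]>90),"chock":lambda h,z:(h[...,1]>110)&(z>5)}
for n,(a,b,zc) in W.items():
    f=F.get(n,lambda h,z:(z>7)&(z<60))
    out=[]
    for c,p,C in ((t,a,P),(s,b,Q)):
        r=38
        B=blobs(c,(max(p[0]-r,0),p[1]-r,p[0]+r,p[1]+r),f,20)
        k=min(B,key=lambda q:np.hypot(*(q[1]-p)))
        X=C[k[3]];X=X[~np.isnan(X[:,0])];out.append((k,X))
    (k1,X1),(k2,X2)=out
    m,gap=cross(t,k1[2][0],s,k2[2][0])
    rc=rect(X1[:,:2]);r2=rect(X2[:,:2])
    print(n,"tri",m.round(1),"gap",round(gap,1),"topray@z",plane(t,*k1[2][0],zc).round(1)[:2],"sceneray@z",plane(s,*k2[2][0],zc).round(1)[:2],"| rect",rc[0].round(1),np.round(rc[1:],1),"sc",r2[0].round(1),np.round(r2[1:],1))
# bench heights
for n,C in (("top",P),("scene",Q)):
    for (x,y) in ((440,230),(560,250),(500,60),(520,-100),(500,-270),(400,-250)):
        m=(abs(C[...,0]-x)<15)&(abs(C[...,1]-y)<15)&(abs(C[...,2])<15);print(n,x,y,np.round(np.median(C[m][:,2]),1) if m.any() else None,end="; ")
    print()
# tall things near the stand
for C in (P,Q):
    m=(np.hypot(C[...,0]-455,C[...,1]+361)<190)&(C[...,2]>60)
    q=C[m];print(len(q),q.min(0).round(),q.max(0).round())
    for z in (60,100,150,200,250):
        w=q[(q[:,2]>z)&(q[:,2]<z+50)]
        if len(w):print(z,np.percentile(w,2,axis=0).round(),np.percentile(w,98,axis=0).round(), "closest",np.hypot(w[:,0]-455,w[:,1]+361).min().round())
st=read_state();print(st["ee_pos"].round(1),np.round(st["tool_rot"],3).tolist(),st["gripper_width"],st["clock"])
c=capture("top");cv2.imwrite("pics/t1.png",cv2.resize(c["frame"][120:260,150:350],(800,560)))
E
```

```text
stand tri [ 448.8 -384.9  -23.3] gap 26.0 topray@z [ 457.  -368.3] sceneray@z [ 414.3 -359. ] | rect [ 455.4 -359.8] [119.  106.7 -69.6] sc [ 408.8 -309.8] [276.5 134.9 -50.4]
roller tri [454.  -22.5  11.7] gap 2.2 topray@z [454.6 -21.6] sceneray@z [450.3 -21. ] | rect [454.2 -21.7] [99.1 28.1 58.3] sc [445.9 -17.5] [97.7 20.7 57. ]
steel tri [576.  160.5   4.9] gap 0.8 topray@z [575.4 160.2] sceneray@z [568.1 163.5] | rect [575.8 160.4] [146.3  21.2 -42.1] sc [569.4 161.4] [144.6  19.1 -41.8]
brass tri [ 570.  -175.7    8.9] gap 1.6 topray@z [ 570.3 -174.9] sceneray@z [ 567.8 -174.8] | rect [ 569.8 -174.1] [148.2  18.8  66.3] sc [ 563.3 -173. ] [147.1  20.   65.6]
tape tri [425.7 155.7   4.7] gap 3.0 topray@z [424.8 154.3] sceneray@z [425.2 157.6] | rect [425.  153.8] [70.4 50.7 50.8] sc [422.4 158.8] [51.2 50.3 37.1]
chock tri [456.3 305.7  21.4] gap 2.5 topray@z [455.8 301.8] sceneray@z [431.2 311.7] | rect [456.5 304.5] [ 43.9  26.  -36.7] sc [451.1 304.9] [ 47.1  26.5 -39. ]
tin tri [ 423.1 -190.2    9.5] gap 2.3 topray@z [ 423.9 -189.2] sceneray@z [ 421.8 -190.4] | rect [ 424. 
[... 374 characters left out ...]
.  109.] closest 149.0
100 [ 348. -514.  101.] [ 641. -385.  150.] closest 148.0
150 [ 345. -514.  150.] [ 639. -398.  199.] closest 149.0
200 [ 344. -514.  201.] [ 564. -510.  249.] closest 149.0
250 [ 344. -514.  251.] [ 566. -510.  299.] closest 148.0
11105 [ 307. -520.   60.] [ 645. -243.  502.]
60 [ 341. -516.   61.] [ 641. -361.  109.] closest 143.0
100 [ 346. -516.  101.] [ 642. -374.  149.] closest 143.0
150 [ 343. -516.  151.] [ 640. -389.  199.] closest 146.0
200 [ 344. -516.  201.] [ 567. -508.  249.] closest 144.0
250 [ 344. -516.  251.] [ 564. -508.  299.] closest 147.0
[503.4 214.6 124.9] [[-0.737, 0.676, -0.001], [0.676, 0.737, 0.0], [0.001, -0.0, -1.0]] 0.5974316966106593 1.6
```

{"method": "apply_moves", "body": {
  "rows": [
    {"delta_pos":[-0.45,0.045,0],"dr":[0,0,0],"fingers":0.2},
    {"delta_pos":[-0.45,0.045,0],"dr":[0,0,0],"fingers":0.2},
    {"delta_pos":[0,0,0.3],"dr":[0,0,0],"fingers":0.2},
    {"delta_pos":[0,0,0.3],"dr":[0,0,0],"fingers":0.2},
    {"delta_pos":[0,0,0.3],"dr":[0,0,0],"fingers":0.2}
  ]
}}

```text
clock: 2.15
ee_pos: [574.8, 161.8, 34.2]
tool_rot: [[-0.736, 0.677, -0.0], [0.677, 0.736, 0.0], [0.0, -0.0, -1.0]]
contact_force: [0.6, 0.5, 0.1]
gripper_width: 0.601
grasp_force: 0.0
```

{"method": "apply_moves", "body": {
  "rows": [
    {"delta_pos":[0,0,0.2],"dr":[0,0,0],"fingers":0.2},
    {"delta_pos":[0,0,0.1],"dr":[0,0,0],"fingers":0.2},
    {"delta_pos":[0,0,0],"dr":[0,0,0],"fingers":0.2},
    {"delta_pos":[0,0,0],"dr":[0,0,0],"fingers":-0.4},
    {"delta_pos":[0,0,0],"dr":[0,0,0],"fingers":-0.4}
  ]
}}

```text
clock: 2.65
ee_pos: [575.9, 162.4, 6.8]
tool_rot: [[-0.737, 0.676, 0.003], [0.676, 0.737, 0.001], [-0.002, 0.002, -1.0]]
contact_force: [-0.0, 0.5, 0.6]
gripper_width: 0.465
grasp_force: 0.0
```

{"method": "apply_moves", "body": {
  "rows": [
    {"delta_pos":[0,0,0],"dr":[0,0,0],"fingers":-1},
    {"delta_pos":[0,0,0],"dr":[0,0,0],"fingers":-1},
    {"delta_pos":[0,0,0],"dr":[0,0,0],"fingers":-1},
    {"delta_pos":[0,0,0],"dr":[0,0,0],"fingers":-1},
    {"delta_pos":[0,0,0],"dr":[0,0,0],"fingers":-1}
  ]
}}

```text
clock: 3.15
ee_pos: [574.8, 161.9, 5.9]
tool_rot: [[-0.737, 0.676, 0.0], [0.676, 0.737, -0.0], [-0.0, -0.0, -1.0]]
contact_force: [-0.8, -0.9, 4.4]
gripper_width: 0.202
grasp_force: 30.0
```

{"method": "apply_moves", "body": {
  "rows": [
    {"delta_pos":[0,0,-0.2],"dr":[0,0,0],"fingers":-1},
    {"delta_pos":[0,0,-0.3],"dr":[0,0,0],"fingers":-1},
    {"delta_pos":[0,0,-0.4],"dr":[0,0,0],"fingers":-1},
    {"delta_pos":[0,0,-0.35],"dr":[0,0,0.035],"fingers":-1},
    {"delta_pos":[0,0,0],"dr":[0,0,0.035],"fingers":-1}
  ]
}}

```text
clock: 3.65
ee_pos: [578.3, 163.0, 135.3]
tool_rot: [[-0.568, 0.823, 0.01], [0.823, 0.568, 0.002], [-0.004, 0.009, -1.0]]
contact_force: [1.3, -0.6, -3.7]
gripper_width: 0.205
grasp_force: 30.0
```

```bash
python3 - <<'E'
from h import *
from station import *
t=dict(np.load("top0.npz"));s=dict(np.load("scene0.npz"))
P=cloud(t);Q=cloud(s)
for C in (P,Q):
    q=C[(C[...,2]>50)&(C[...,1]>-500)&(C[...,1]<0)&(C[...,0]>350)&(C[...,0]<700)&(C[...,2]<330)]
    q=q[(np.hypot(q[:,0]-455,q[:,1]+361)>75)]
    for ctr in ((481,-350),(563,-320)):
        d=np.hypot(q[:,0]-ctr[0],q[:,1]-ctr[1]);i=np.argsort(d)[20];print(ctr,d[i].round(),q[i].round())
# stand: uprights in top cloud
Z=P[(np.hypot(P[...,0]-455,P[...,1]+361)<85)]
a=np.radians(-69.6);U=np.array([[np.cos(a),np.sin(a)],[-np.sin(a),np.cos(a)]])
hi=Z[(Z[:,2]>14)&(Z[:,2]<48)];
print("uprights rect",*rect(hi[:,:2]))
l=(hi[:,:2]-[455.4,-359.8])@U.T
for sg in (1,-1):
    k=l[(sg*l[:,0]>30)];kk=hi[(sg*l[:,0]>30)];print(sg,"x range",np.percentile(k[:,0],[3,50,97]).round(1),"y",np.percentile(k[:,1],[1,50,99]).round(1),"fit slope deg",np.degrees(np.polyfit(k[:,1],k[:,0],1)[0]).round(2),
     "ridge y",[(b,round(float(np.median(kk[(abs(k[:,1]-b)<2.5),2])),1)) for b in range(-45,46,5) if (abs(k[:,1]-b)<2.5).any()])
m=blobs(t,(400,180,490,255),lambda h,z:(h[...,1]>110)&((h[...,0]<10)|(h[...,0]>170)))[0]
n=blobs(t,(400,180,490,255),lambda h,z:(h[...,1]>110)&(h[...,0]>95)&(h[...,0]<130))[0]
for b in (m,n):
    X=P[b[3]];X=X[~np.isnan(X[:,0])];r=rect(X[:,:2]);print(r,((r[0]-[455.4,-359.8])@U.T).round(1))
st=read_state();print(st["ee_pos"].round(1),step((481,-350,130),110.4,st),st["grasp_force"])
E
```

```text
(481, -350) 131.0 [ 597. -410.  122.]
(563, -320) 94.0 [ 647. -361.   88.]
(481, -350) 127.0 [ 594. -407.  105.]
(563, -320) 89.0 [ 645. -355.   74.]
uprights rect [ 444.1126709  -366.27133179] 130.14215087890625 114.62559509277344 20.36981773376465
1 x range [44.5 49.6 58.6] y [-51.3   0.4  51.2] fit slope deg 0.05 ridge y [(-45, 30.6), (-40, 30.1), (-35, 24.5), (-30, 20.6), (-25, 19.0), (-20, 24.6), (-15, 27.5), (-10, 32.8), (-5, 38.7), (0, 40.7), (5, 38.0), (10, 33.1), (15, 27.9), (20, 24.1), (25, 19.4), (30, 20.1), (35, 24.1), (40, 29.0), (45, 31.6)]
-1 x range [-54.8 -49.6 -41.2] y [-51.3   0.2  51.4] fit slope deg 0.16 ridge y [(-45, 32.0), (-40, 29.5), (-35, 23.7), (-30, 20.9), (-25, 19.6), (-20, 24.0), (-15, 28.5), (-10, 34.7), (-5, 37.7), (0, 41.3), (5, 37.5), (10, 33.6), (15, 28.8), (20, 23.6), (25, 18.3), (30, 20.7), (35, 26.3), (40, 30.4), (45, 31.8)]
(array([ 498.74246216, -345.5194397 ]), 111.48524475097656, 12.70321273803711, -69.92866897583008) [ 1.7 45.6]
(array([ 414.27746582, -382.18621826]), 79.5682601928711, 9.591323852539062, -70.18910026550293) [  6.6 -46.3]
[578.3 163.  135.3] (array([-4.469, -2.7  ,  0.053]), np.float64(0.079)) 29.964224696159363
```

{"method": "apply_moves", "body": {
  "rows": [
    {"delta_pos":[0,0,0],"dr":[0,0,0.0395],"fingers":-1},
    {"delta_pos":[0,0,0],"dr":[0,0,0.0395],"fingers":-1},
    {"delta_pos":[-0.35,-0.21,0],"dr":[0,0,0],"fingers":-1},
    {"delta_pos":[-0.41,-0.25,0],"dr":[0,0,0],"fingers":-1},
    {"delta_pos":[-0.41,-0.25,0],"dr":[0,0,0],"fingers":-1}
  ]
}}

```text
clock: 4.15
ee_pos: [548.8, 26.9, 129.4]
tool_rot: [[-0.355, 0.935, -0.001], [0.935, 0.355, 0.0], [0.001, -0.001, -1.0]]
contact_force: [0.5, -0.6, -3.4]
gripper_width: 0.202
grasp_force: 30.0
```

{"method": "apply_moves", "body": {
  "rows": [
    {"delta_pos":[-0.41,-0.25,0],"dr":[0,0,0],"fingers":-1},
    {"delta_pos":[-0.41,-0.25,0],"dr":[0,0,0],"fingers":-1},
    {"delta_pos":[-0.41,-0.25,0],"dr":[0,0,0],"fingers":-1},
    {"delta_pos":[-0.41,-0.25,0],"dr":[0,0,0],"fingers":-1},
    {"delta_pos":[-0.41,-0.25,0],"dr":[0,0,0],"fingers":-1}
  ]
}}

```text
clock: 4.65
ee_pos: [504.1, -209.7, 129.6]
tool_rot: [[-0.353, 0.936, -0.001], [0.936, 0.353, 0.001], [0.001, -0.0, -1.0]]
contact_force: [1.3, -1.3, -3.1]
gripper_width: 0.201
grasp_force: 30.0
```

{"method": "apply_moves", "body": {
  "rows": [
    {"delta_pos":[-0.41,-0.25,0],"dr":[0,0,0],"fingers":-1},
    {"delta_pos":[-0.41,-0.24,0],"dr":[0,0,0],"fingers":-1},
    {"delta_pos":[-0.3,-0.15,0],"dr":[0,0,0],"fingers":-1},
    {"delta_pos":[0,0,0],"dr":[0,0,0],"fingers":-1},
    {"delta_pos":[0,0,0],"dr":[0,0,0],"fingers":-1}
  ]
}}

```text
clock: 5.15
ee_pos: [484.0, -335.7, 129.2]
tool_rot: [[-0.351, 0.936, -0.001], [0.936, 0.351, 0.002], [0.003, -0.0, -1.0]]
contact_force: [-0.3, 0.2, -3.3]
gripper_width: 0.202
grasp_force: 30.0
```

```bash
python3 - <<'E'
from h import *
from station import *
st=read_state();print(st["ee_pos"].round(1),step((480.7,-350.4,80),110.4,st),st["grasp_force"])
c=capture("top");d=capture("scene")
o=np.hstack([cv2.resize(c["frame"][170:260,380:490],(440,360)),cv2.resize(d["frame"][115:205,370:460],(360,360))])
cv2.imwrite("pics/p2.png",o)
E
```

```text
[ 484.  -335.7  129.2] (array([-0.126, -0.082,  0.492]), np.float64(0.0008)) 29.96455729007721
```

View pics/p2.png

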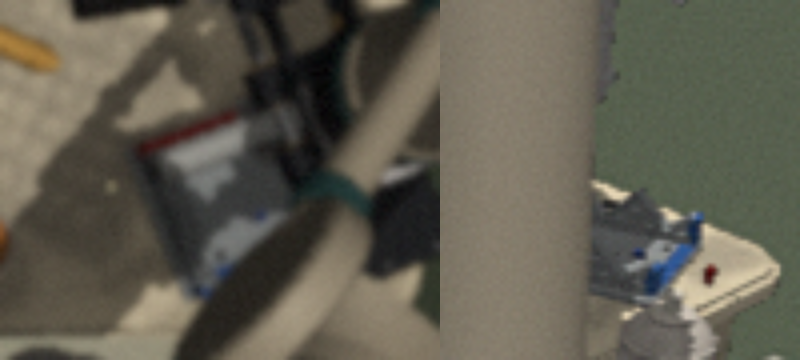

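The crop shows the arm hiding most of the stand, with the red edge at (190,130). I'm relying on the measured poses and lowering the shaft.

{"method": "apply_moves", "body": {
  "rows": [
    {"delta_pos":[-0.126,-0.082,0],"dr":[0,0,0],"fingers":-1},
    {"delta_pos":[0,0,0.3],"dr":[0,0,0],"fingers":-1},
    {"delta_pos":[0,0,0.3],"dr":[0,0,0],"fingers":-1},
    {"delta_pos":[0,0,0.25],"dr":[0,0,0],"fingers":-1},
    {"delta_pos":[0,0,0],"dr":[0,0,0],"fingers":-1}
  ]
}}

```text
clock: 5.75
ee_pos: [479.3, -348.2, 42.1]
tool_rot: [[-0.354, 0.935, -0.006], [0.935, 0.354, 0.005], [0.007, -0.004, -1.0]]
contact_force: [-1.0, 0.1, -3.6]
gripper_width: 0.204
grasp_force: 30.0
```

{"method": "apply_moves", "body": {
  "rows": [
    {"delta_pos":[0,0,0.05],"dr":[0,0,0],"fingers":-1},
    {"delta_pos":[0,0,0.05],"dr":[0,0,0],"fingers":-1},
    {"delta_pos":[0,0,0.04],"dr":[0,0,0],"fingers":-1},
    {"delta_pos":[0,0,0],"dr":[0,0,0],"fingers":-1},
    {"delta_pos":[0,0,0],"dr":[0,0,0],"fingers":-1}
  ]
}}

```text
clock: 6.25
ee_pos: [481.7, -350.7, 32.0]
tool_rot: [[-0.353, 0.936, 0.001], [0.936, 0.353, -0.001], [-0.001, 0.0, -1.0]]
contact_force: [-0.0, 0.0, -2.7]
gripper_width: 0.204
grasp_force: 30.0
```

{"method": "apply_moves", "body": {
  "rows": [
    {"delta_pos":[0,0,0.02],"dr":[0,0,0],"fingers":-1},
    {"delta_pos":[0,0,0.01],"dr":[0,0,0],"fingers":-1},
    {"delta_pos":[0,0,0.01],"dr":[0,0,0],"fingers":-1},
    {"delta_pos":[0,0,0],"dr":[0,0,0],"fingers":-1},
    {"delta_pos":[0,0,0],"dr":[0,0,0],"fingers":-1}
  ]
}}

```text
clock: 6.75
ee_pos: [481.4, -351.0, 30.4]
tool_rot: [[-0.353, 0.936, 0.001], [0.936, 0.353, -0.002], [-0.002, 0.0, -1.0]]
contact_force: [-3.8, 2.3, 12.9]
gripper_width: 0.204
grasp_force: 30.0
```

{"method": "apply_moves", "body": {
  "rows": [
    {"delta_pos":[0,0,0],"dr":[0,0,0],"fingers":-0.3},
    {"delta_pos":[0,0,0],"dr":[0,0,0],"fingers":-0.3},
    {"delta_pos":[0,0,0],"dr":[0,0,0],"fingers":-0.3},
    {"delta_pos":[0,0,-0.1],"dr":[0,0,0],"fingers":-0.3},
    {"delta_pos":[0,0,-0.2],"dr":[0,0,0],"fingers":-0.3}
  ]
}}

```text
clock: 7.25
ee_pos: [480.7, -349.5, 56.6]
tool_rot: [[-0.353, 0.936, -0.002], [0.936, 0.353, 0.003], [0.003, -0.001, -1.0]]
contact_force: [-0.2, -0.4, 0.4]
gripper_width: 0.351
grasp_force: 0.0
```

{"method": "apply_moves", "body": {
  "rows": [
    {"delta_pos":[0,0,-0.3],"dr":[0,0,0],"fingers":0.2},
    {"delta_pos":[0,0,-0.4],"dr":[0,0,0],"fingers":0.2},
    {"delta_pos":[0.4,0,0],"dr":[0,0,0.04],"fingers":0.2},
    {"delta_pos":[0.4,0,0],"dr":[0,0,0.04],"fingers":0.2},
    {"delta_pos":[0.4,0,0],"dr":[0,0,0.04],"fingers":0.2}
  ]
}}

```text
clock: 7.75
ee_pos: [453.2, -233.4, 128.3]
tool_rot: [[0.023, 1.0, 0.001], [1.0, -0.023, -0.0], [-0.0, 0.001, -1.0]]
contact_force: [1.2, 0.7, 0.2]
gripper_width: 0.601
grasp_force: 0.0
```

```bash
python3 - <<'E'
from h import *
from station import *
st=read_state();print(st["ee_pos"].round(1),step((569.8,-174.5,80),66+180,st),st["grasp_force"])
c=capture("top");d=capture("scene")
o=np.hstack([cv2.resize(c["frame"][170:260,380:490],(440,360)),cv2.resize(d["frame"][115:205,370:460],(360,360))])
cv2.imwrite("pics/p3.png",o)
E
```

```text
[ 453.2 -233.4  128.3] (array([1.013, 0.826, 0.483]), np.float64(0.126)) 0.0
```

View pics/p3.png

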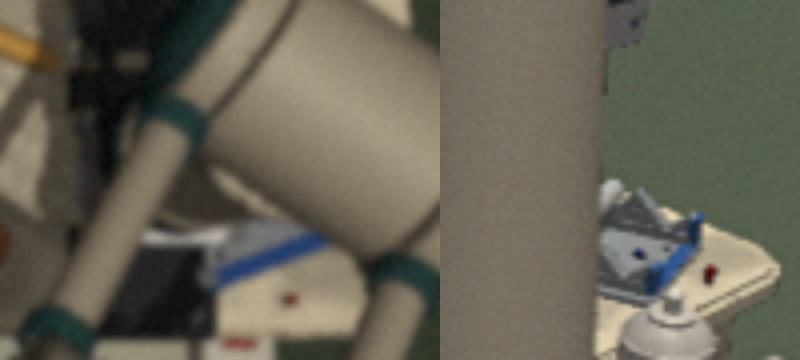

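The right part of the crop shows the end of the steel shaft in the red-side notch at (610,190). Next is the brass shaft.

{"method": "apply_moves", "body": {
  "rows": [
    {"delta_pos":[0,0,0],"dr":[0,0,0.042],"fingers":0.2},
    {"delta_pos":[0,0,0],"dr":[0,0,0.042],"fingers":0.2},
    {"delta_pos":[0,0,0],"dr":[0,0,0.042],"fingers":0.2},
    {"delta_pos":[0.338,0.275,0],"dr":[0,0,0],"fingers":0.2},
    {"delta_pos":[0.338,0.275,0],"dr":[0,0,0],"fingers":0.2}
  ]
}}

```text
clock: 8.35
ee_pos: [532.3, -195.6, 128.2]
tool_rot: [[0.402, 0.916, 0.001], [0.916, -0.402, -0.001], [-0.001, 0.002, -1.0]]
contact_force: [0.6, -0.9, 0.8]
gripper_width: 0.596
grasp_force: 0.0
```

{"method": "apply_moves", "body": {
  "rows": [
    {"delta_pos":[0.338,0.275,0],"dr":[0,0,0],"fingers":0.2},
    {"delta_pos":[0,0,0.3],"dr":[0,0,0],"fingers":0.2},
    {"delta_pos":[0,0,0.3],"dr":[0,0,0],"fingers":0.2},
    {"delta_pos":[0,0,0.1],"dr":[0,0,0],"fingers":0.2},
    {"delta_pos":[0,0,0],"dr":[0,0,0],"fingers":0.2}
  ]
}}

```text
clock: 8.85
ee_pos: [569.2, -174.5, 56.1]
tool_rot: [[0.4, 0.916, -0.003], [0.916, -0.4, 0.001], [-0.0, -0.003, -1.0]]
contact_force: [-0.1, -0.1, 0.8]
gripper_width: 0.602
grasp_force: 0.0
```

```bash
python3 - <<'E'
from h import *
from station import *
st=read_state();print(st["ee_pos"].round(1),step((569.8,-174.5,5),66+180,st),st["grasp_force"])
c=capture("top");d=capture("scene")
o=np.hstack([cv2.resize(c["frame"][140:260,350:490],(420,360)),cv2.resize(d["frame"][130:220,325:425],(380,342))[:342]]) if 0 else None
a=cv2.resize(c["frame"][140:260,350:490],(420,360));b=cv2.resize(d["frame"][135:207,330:406],(380,360))
cv2.imwrite("pics/p4.png",np.hstack([a,b]))
E
```

```text
[ 569.2 -174.5   56.1] (array([0.003, 0.006, 0.511]), np.float64(0.0022)) 0.0
```

View pics/p4.png

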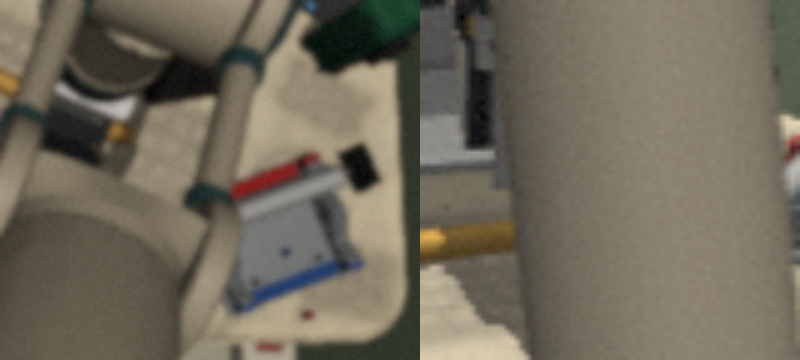

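The top crop shows the steel shaft lying along the red edge, from about (230,210) to (350,175), seated. The gripper is over the brass shaft, whose ends show at (10,85) and (120,130).

{"method": "apply_moves", "body": {
  "rows": [
    {"delta_pos":[0,0,0.25],"dr":[0,0,0],"fingers":0.2},
    {"delta_pos":[0,0,0.2],"dr":[0,0,0],"fingers":0.2},
    {"delta_pos":[0,0,0.06],"dr":[0,0,0],"fingers":0.2},
    {"delta_pos":[0,0,0],"dr":[0,0,0],"fingers":0.2},
    {"delta_pos":[0,0,0],"dr":[0,0,0],"fingers":-0.4}
  ]
}}

```text
clock: 9.45
ee_pos: [571.1, -175.1, 7.9]
tool_rot: [[0.401, 0.916, 0.003], [0.916, -0.401, -0.001], [0.0, 0.003, -1.0]]
contact_force: [-0.5, 0.0, -0.2]
gripper_width: 0.546
grasp_force: 0.0
```

{"method": "apply_moves", "body": {
  "rows": [
    {"delta_pos":[0,0,0],"dr":[0,0,0],"fingers":-1},
    {"delta_pos":[0,0,0],"dr":[0,0,0],"fingers":-1},
    {"delta_pos":[0,0,0],"dr":[0,0,0],"fingers":-1},
    {"delta_pos":[0,0,0],"dr":[0,0,0],"fingers":-1},
    {"delta_pos":[0,0,0],"dr":[0,0,0],"fingers":-1}
  ]
}}

```text
clock: 9.95
ee_pos: [569.9, -174.4, 6.7]
tool_rot: [[0.401, 0.916, 0.0], [0.916, -0.401, 0.0], [0.0, -0.0, -1.0]]
contact_force: [0.1, -0.6, 1.3]
gripper_width: 0.205
grasp_force: 30.0
```

{"method": "apply_moves", "body": {
  "rows": [
    {"delta_pos":[0,0,0],"dr":[0,0,0],"fingers":-1},
    {"delta_pos":[0,0,-0.2],"dr":[0,0,0],"fingers":-1},
    {"delta_pos":[0,0,-0.3],"dr":[0,0,0],"fingers":-1},
    {"delta_pos":[0,0,-0.4],"dr":[0,0,0],"fingers":-1},
    {"delta_pos":[0,0,-0.35],"dr":[0,0,0],"fingers":-1}
  ]
}}

```text
clock: 10.45
ee_pos: [569.6, -174.3, 132.2]
tool_rot: [[0.401, 0.916, -0.001], [0.916, -0.401, 0.001], [0.0, -0.001, -1.0]]
contact_force: [1.4, 0.9, -2.0]
gripper_width: 0.201
grasp_force: 30.0
```

```bash
python3 - <<'E'
from h import *
from station import *
st=read_state();print(st["ee_pos"].round(1),step((430.1,-369.2,130),110.4,st),st["grasp_force"],st["joint_pos"].round(2))
E
```

```text
[ 569.6 -174.3  132.2] (array([-1.34 , -1.987,  0.022]), np.float64(-0.2445)) 29.992640912532806 [-0.41  0.36  1.57  0.    1.21 -0.  ]
```

{"method": "apply_moves", "body": {
  "rows": [
    {"delta_pos":[0,0,0],"dr":[0,0,-0.0408],"fingers":-1},
    {"delta_pos":[0,0,0],"dr":[0,0,-0.0408],"fingers":-1},
    {"delta_pos":[0,0,0],"dr":[0,0,-0.0408],"fingers":-1},
    {"delta_pos":[0,0,0],"dr":[0,0,-0.0408],"fingers":-1},
    {"delta_pos":[0,0,0],"dr":[0,0,-0.0408],"fingers":-1}
  ]
}}

```text
clock: 10.95
ee_pos: [569.4, -174.3, 130.7]
tool_rot: [[-0.232, 0.973, -0.001], [0.973, 0.232, 0.001], [0.001, -0.001, -1.0]]
contact_force: [0.1, 0.8, -2.0]
gripper_width: 0.208
grasp_force: 30.0
```

{"method": "apply_moves", "body": {
  "rows": [
    {"delta_pos":[0,0,0],"dr":[0,0,-0.0405],"fingers":-1},
    {"delta_pos":[-0.33,-0.49,0],"dr":[0,0,0],"fingers":-1},
    {"delta_pos":[-0.33,-0.49,0],"dr":[0,0,0],"fingers":-1},
    {"delta_pos":[-0.33,-0.49,0],"dr":[0,0,0],"fingers":-1},
    {"delta_pos":[-0.33,-0.49,0],"dr":[0,0,0],"fingers":-1}
  ]
}}

```text
clock: 11.45
ee_pos: [452.0, -337.9, 130.8]
tool_rot: [[-0.349, 0.937, -0.001], [0.937, 0.349, 0.001], [0.001, -0.0, -1.0]]
contact_force: [1.4, -0.8, -2.6]
gripper_width: 0.204
grasp_force: 30.0
```

{"method": "apply_moves", "body": {
  "rows": [
    {"delta_pos":[0,0,0],"dr":[0,0,0],"fingers":-1},
    {"delta_pos":[0,0,0],"dr":[0,0,0],"fingers":-1},
    {"delta_pos":[0,0,0],"dr":[0,0,0],"fingers":-1},
    {"delta_pos":[0,0,0],"dr":[0,0,0],"fingers":-1},
    {"delta_pos":[0,0,0],"dr":[0,0,0],"fingers":-1}
  ]
}}

```text
clock: 11.95
ee_pos: [454.1, -335.8, 131.3]
tool_rot: [[-0.35, 0.937, -0.0], [0.937, 0.35, 0.0], [0.0, 0.0, -1.0]]
contact_force: [-0.4, -1.0, -1.4]
gripper_width: 0.206
grasp_force: 30.0
```

```bash
python3 - <<'E'
from h import *
from station import *
st=read_state();print(st["ee_pos"].round(1),step((430.1,-369.2,32),110.4,st),st["grasp_force"],st["joint_pos"].round(2))
E
```

```text
[ 454.1 -335.8  131.3] (array([-0.23 , -0.342,  0.993]), np.float64(0.0006)) 29.99172806739807 [-0.76  0.31  1.64  0.    1.19 -1.12]
```

{"method": "apply_moves", "body": {
  "rows": [
    {"delta_pos":[-0.115,-0.171,0],"dr":[0,0,0],"fingers":-1},
    {"delta_pos":[-0.115,-0.171,0],"dr":[0,0,0],"fingers":-1},
    {"delta_pos":[0,0,0.3],"dr":[0,0,0],"fingers":-1},
    {"delta_pos":[0,0,0.3],"dr":[0,0,0],"fingers":-1},
    {"delta_pos":[0,0,0.24],"dr":[0,0,0],"fingers":-1}
  ]
}}

```text
clock: 12.45
ee_pos: [429.6, -369.5, 46.2]
tool_rot: [[-0.35, 0.937, -0.0], [0.937, 0.35, 0.001], [0.001, -0.0, -1.0]]
contact_force: [0.1, -0.7, -2.1]
gripper_width: 0.206
grasp_force: 30.0
```

{"method": "apply_moves", "body": {
  "rows": [
    {"delta_pos":[0,0,0],"dr":[0,0,0],"fingers":-1},
    {"delta_pos":[0,0,0.05],"dr":[0,0,0],"fingers":-1},
    {"delta_pos":[0,0,0.05],"dr":[0,0,0],"fingers":-1},
    {"delta_pos":[0,0,0.04],"dr":[0,0,0],"fingers":-1},
    {"delta_pos":[0,0,0],"dr":[0,0,0],"fingers":-1}
  ]
}}

```text
clock: 12.95
ee_pos: [429.4, -370.5, 33.6]
tool_rot: [[-0.349, 0.937, 0.0], [0.937, 0.349, -0.0], [-0.0, 0.0, -1.0]]
contact_force: [-0.8, -0.3, -1.6]
gripper_width: 0.206
grasp_force: 30.0
```

{"method": "apply_moves", "body": {
  "rows": [
    {"delta_pos":[0,0,0.02],"dr":[0,0,0],"fingers":-1},
    {"delta_pos":[0,0,0.02],"dr":[0,0,0],"fingers":-1},
    {"delta_pos":[0,0,0.01],"dr":[0,0,0],"fingers":-1},
    {"delta_pos":[0,0,0],"dr":[0,0,0],"fingers":-1},
    {"delta_pos":[0,0,0],"dr":[0,0,0],"fingers":-1}
  ]
}}

```text
clock: 13.45
ee_pos: [429.2, -371.0, 29.4]
tool_rot: [[-0.349, 0.937, 0.0], [0.937, 0.349, -0.001], [-0.001, -0.0, -1.0]]
contact_force: [-2.2, 0.5, 6.0]
gripper_width: 0.207
grasp_force: 30.0
```

{"method": "apply_moves", "body": {
  "rows": [
    {"delta_pos":[0,0,0],"dr":[0,0,0],"fingers":-0.3},
    {"delta_pos":[0,0,0],"dr":[0,0,0],"fingers":-0.3},
    {"delta_pos":[0,0,0],"dr":[0,0,0],"fingers":-0.3},
    {"delta_pos":[0,0,-0.1],"dr":[0,0,0],"fingers":-0.3},
    {"delta_pos":[0,0,-0.2],"dr":[0,0,0],"fingers":-0.3}
  ]
}}

```text
clock: 13.95
ee_pos: [428.5, -369.5, 57.7]
tool_rot: [[-0.348, 0.937, -0.002], [0.937, 0.348, 0.003], [0.003, -0.001, -1.0]]
contact_force: [0.4, 0.0, -0.0]
gripper_width: 0.348
grasp_force: 0.0
```

{"method": "apply_moves", "body": {
  "rows": [
    {"delta_pos":[0,0,-0.4],"dr":[0,0,0],"fingers":0.5},
    {"delta_pos":[0,0,-0.4],"dr":[0,0,0],"fingers":0.5},
    {"delta_pos":[0,0,0],"dr":[0,0,0.042],"fingers":0.5},
    {"delta_pos":[0,0,0],"dr":[0,0,0.042],"fingers":0.5},
    {"delta_pos":[0,0,0],"dr":[0,0,0.042],"fingers":0.5}
  ]
}}

```text
clock: 14.45
ee_pos: [429.7, -370.6, 139.7]
tool_rot: [[0.045, 0.999, 0.001], [0.999, -0.045, -0.001], [-0.001, 0.001, -1.0]]
contact_force: [-0.6, -0.0, -0.0]
gripper_width: 0.731
grasp_force: 0.0
```

{"method": "apply_moves", "body": {
  "rows": [
    {"delta_pos":[0,0,0],"dr":[0,0,0.042],"fingers":0.5},
    {"delta_pos":[0,0,0],"dr":[0,0,0.042],"fingers":0.5},
    {"delta_pos":[0,0,0],"dr":[0,0,0.042],"fingers":0.5},
    {"delta_pos":[0,0,0],"dr":[0,0,0.042],"fingers":0.5},
    {"delta_pos":[0,0,0],"dr":[0,0,0],"fingers":0.5}
  ]
}}

```text
clock: 14.95
ee_pos: [429.5, -370.5, 139.0]
tool_rot: [[0.537, 0.843, 0.001], [0.843, -0.537, -0.0], [0.0, 0.001, -1.0]]
contact_force: [0.1, -0.3, -0.3]
gripper_width: 0.752
grasp_force: 0.0
```

```bash
python3 - <<'E'
from h import *
from station import *
st=read_state();print(st["ee_pos"].round(1),step((456.3,304.7,120),52.5,st),st["gripper_width"],st["joint_pos"].round(2))
E
```

```text
[ 429.5 -370.5  139. ] (array([ 5.52 , -3.898,  0.19 ]), np.float64(0.0277)) 0.7519585737330803 [-0.83  0.31  1.63  0.    1.2  -0.27]
```

{"method": "apply_moves", "body": {
  "rows": [
    {"delta_pos":[0,0,0],"dr":[0,0,0.0277],"fingers":0.5},
    {"delta_pos":[0.345,-0.244,0],"dr":[0,0,0],"fingers":0.5},
    {"delta_pos":[0.345,-0.244,0],"dr":[0,0,0],"fingers":0.5},
    {"delta_pos":[0.345,-0.244,0],"dr":[0,0,0],"fingers":0.5},
    {"delta_pos":[0.345,-0.244,0],"dr":[0,0,0],"fingers":0.5}
  ]
}}

```text
clock: 15.45
ee_pos: [435.9, -200.2, 138.8]
tool_rot: [[0.607, 0.795, 0.001], [0.795, -0.607, -0.0], [0.0, 0.001, -1.0]]
contact_force: [0.1, 0.6, 0.3]
gripper_width: 0.748
grasp_force: 0.0
```

{"method": "apply_moves", "body": {
  "rows": [
    {"delta_pos":[0.345,-0.244,0],"dr":[0,0,0],"fingers":0.5},
    {"delta_pos":[0.345,-0.244,0],"dr":[0,0,0],"fingers":0.5},
    {"delta_pos":[0.345,-0.244,0],"dr":[0,0,0],"fingers":0.5},
    {"delta_pos":[0.345,-0.244,0],"dr":[0,0,0],"fingers":0.5},
    {"delta_pos":[0.345,-0.244,0],"dr":[0,0,0],"fingers":0.5}
  ]
}}

```text
clock: 15.95
ee_pos: [444.2, 11.2, 139.1]
tool_rot: [[0.607, 0.795, 0.001], [0.795, -0.607, 0.0], [0.001, 0.001, -1.0]]
contact_force: [0.8, -0.4, -0.3]
gripper_width: 0.749
grasp_force: 0.0
```

{"method": "apply_moves", "body": {
  "rows": [
    {"delta_pos":[0.345,-0.244,0],"dr":[0,0,0],"fingers":0.5},
    {"delta_pos":[0.345,-0.244,0],"dr":[0,0,0],"fingers":0.5},
    {"delta_pos":[0.345,-0.244,0],"dr":[0,0,0],"fingers":0.5},
    {"delta_pos":[0.345,-0.244,0],"dr":[0,0,0],"fingers":0.5},
    {"delta_pos":[0.345,-0.244,0],"dr":[0,0,0],"fingers":0.5}
  ]
}}

```text
clock: 16.45
ee_pos: [452.4, 222.6, 139.1]
tool_rot: [[0.606, 0.795, 0.001], [0.795, -0.606, 0.0], [0.001, 0.001, -1.0]]
contact_force: [0.1, 0.3, -0.9]
gripper_width: 0.75
grasp_force: 0.0
```

```bash
python3 - <<'E'
from h import *
from station import *
st=read_state();print(st["ee_pos"].round(1),step((456.3,304.7,70),52.5,st),st["gripper_width"],st["joint_pos"].round(2))
c=capture("top");P=cloud(c)
U=np.array([[np.cos(a:=np.radians(-69.6)),np.sin(a)],[-np.sin(a),np.cos(a)]])
for n,f in (("steel",lambda h,z:(z>34)&(z<50)&(h[...,1]<60)&(h[...,2]>110)),("brass",lambda h,z:(z>34)&(z<50)&(h[...,1]>90))):
    for b in blobs(c,(400,180,490,255),f,60)[:2]:
        X=P[b[3]];r=rect(X[:,:2]);print(n,b[0],((r[0]-[455.4,-359.8])@U.T).round(1),np.round(r[1:],1),np.median(X[:,2]).round(1))
k=[b for b in blobs(c,(150,180,220,250),lambda h,z:(h[...,1]>110)&(z>5),40)]
for b in k[:2]: print("chock",b[0],rect(P[b[3]][:,:2]))
a=cv2.resize(c["frame"][170:260,390:490],(400,360));b=cv2.resize(c["frame"][170:260,140:240],(400,360))
cv2.imwrite("pics/p5.png",np.hstack([a,b]))
E
```

```text
[452.4 222.6 139.1] (array([ 0.675, -0.469,  0.691]), np.float64(0.0011)) 0.7499490196007664 [ 0.32  0.22  1.76 -0.    1.16  0.97]
steel 318 [ 1.2 27. ] [135.8  19.4 -69.7] 40.5
brass 400 [  2.3 -27.2] [146.7  19.2 -69.9] 39.8
```

View pics/p5.png

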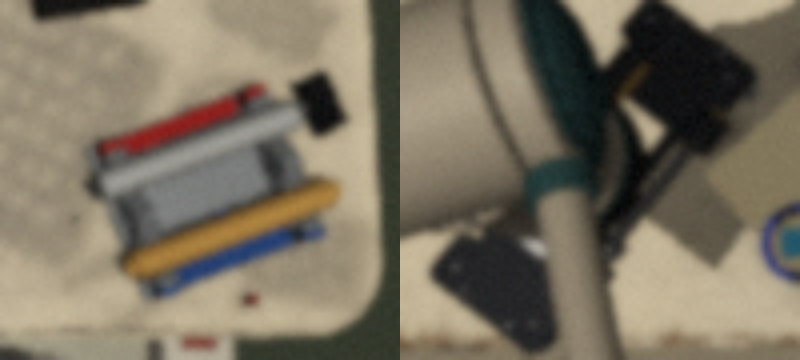

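Both shafts are in their notches, steel from (105,185) to (300,115) and brass from (135,265) to (335,190). Measured in the stand frame, y is +27.0 and -27.2 mm, x is +1.2 and +2.3 mm. Next is the chock.

{"method": "apply_moves", "body": {
  "rows": [
    {"delta_pos":[0.338,-0.235,0],"dr":[0,0,0],"fingers":0.5},
    {"delta_pos":[0.337,-0.234,0],"dr":[0,0,0],"fingers":0.5},
    {"delta_pos":[0,0,0.3],"dr":[0,0,0],"fingers":0.5},
    {"delta_pos":[0,0,0.2],"dr":[0,0,0],"fingers":0.5},
    {"delta_pos":[0,0,0],"dr":[0,0,0],"fingers":0.5}
  ]
}}

```text
clock: 17.0
ee_pos: [454.1, 302.0, 86.1]
tool_rot: [[0.606, 0.795, -0.005], [0.795, -0.606, -0.003], [-0.005, -0.003, -1.0]]
contact_force: [0.0, -0.6, -0.4]
gripper_width: 0.749
grasp_force: 0.0
```

```bash
python3 - <<'E'
from h import *
from station import *
st=read_state();print(st["ee_pos"].round(1),step((456.3,304.7,12),52.5,st),st["gripper_width"])
d=capture("scene")
cv2.imwrite("pics/p6.png",cv2.resize(d["frame"][215:290,170:260],(540,450)))
E
```

```text
[454.1 302.   86.1] (array([0.035, 0.001, 0.741]), np.float64(0.001)) 0.7485452569666059
```

View pics/p6.png

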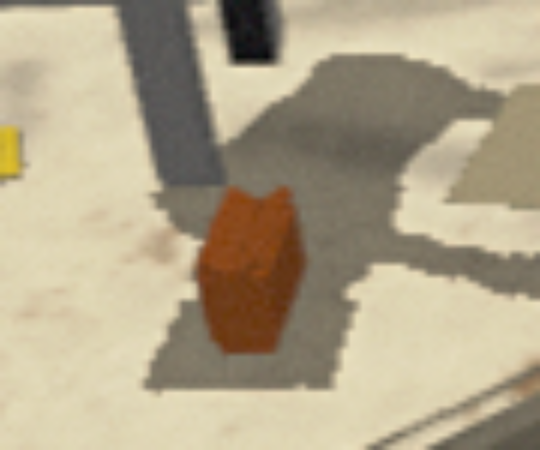

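The crop shows the chock upright with its groove up and running along its length, its top from (260,190) to (235,270). The fingers straddle its ends.

{"method": "apply_moves", "body": {
  "rows": [
    {"delta_pos":[0.01,0,0.3],"dr":[0,0,0],"fingers":0.5},
    {"delta_pos":[0,0,0.3],"dr":[0,0,0],"fingers":0.5},
    {"delta_pos":[0,0,0.14],"dr":[0,0,0],"fingers":0.5},
    {"delta_pos":[0,0,0],"dr":[0,0,0],"fingers":0.5},
    {"delta_pos":[0,0,0],"dr":[0,0,0],"fingers":0.2}
  ]
}}

```text
clock: 17.55
ee_pos: [458.2, 303.8, 15.8]
tool_rot: [[0.609, 0.793, 0.002], [0.793, -0.609, 0.001], [0.002, 0.001, -1.0]]
contact_force: [0.1, -0.7, -0.2]
gripper_width: 0.698
grasp_force: 0.0
```

{"method": "apply_moves", "body": {
  "rows": [
    {"delta_pos":[0,0,0],"dr":[0,0,0],"fingers":0},
    {"delta_pos":[0,0,0],"dr":[0,0,0],"fingers":-1},
    {"delta_pos":[0,0,0],"dr":[0,0,0],"fingers":-1},
    {"delta_pos":[0,0,0],"dr":[0,0,0],"fingers":-1},
    {"delta_pos":[0,0,0],"dr":[0,0,0],"fingers":-1}
  ]
}}

```text
clock: 18.05
ee_pos: [457.6, 304.1, 15.6]
tool_rot: [[0.609, 0.793, 0.002], [0.793, -0.609, 0.001], [0.002, 0.001, -1.0]]
contact_force: [-1.4, 0.7, 5.3]
gripper_width: 0.468
grasp_force: 30.0
```

```bash
python3 - <<'E'
from h import *
from station import *
st=read_state();R=st["tool_rot"];print(st["ee_pos"].round(1),"yaw",np.degrees(np.arctan2(R[1,0],R[0,0])).round(1),"chock off in tool",((np.array([456.3,304.7,0])-st["ee_pos"])@R).round(1),st["gripper_width"],st["grasp_force"])
E
```

```text
[457.6 304.1  15.6] yaw 52.5 chock off in tool [-0.3 -1.4 15.6] 0.4677003602423306 30.001431698910892
```

{"method": "apply_moves", "body": {
  "rows": [
    {"delta_pos":[0,0,-0.2],"dr":[0,0,0],"fingers":-1},
    {"delta_pos":[0,0,-0.4],"dr":[0,0,0],"fingers":-1},
    {"delta_pos":[0,0,-0.45],"dr":[0,0,0],"fingers":-1},
    {"delta_pos":[0,0,-0.3],"dr":[0,0,0.0357],"fingers":-1},
    {"delta_pos":[0,0,0],"dr":[0,0,0.0357],"fingers":-1}
  ]
}}

```text
clock: 18.55
ee_pos: [459.9, 305.0, 154.5]
tool_rot: [[0.773, 0.635, 0.009], [0.635, -0.773, 0.004], [0.01, 0.002, -1.0]]
contact_force: [0.5, 0.8, -1.0]
gripper_width: 0.463
grasp_force: 30.0
```

{"method": "apply_moves", "body": {
  "rows": [
    {"delta_pos":[0,0,0],"dr":[0,0,0.0357],"fingers":-1},
    {"delta_pos":[0,0,0],"dr":[0,0,0.0357],"fingers":-1},
    {"delta_pos":[0,0,0],"dr":[0,0,0.0357],"fingers":-1},
    {"delta_pos":[-0.12,0.35,0],"dr":[0,0,0],"fingers":-1},
    {"delta_pos":[-0.16,0.42,0],"dr":[0,0,0],"fingers":-1}
  ]
}}

```text
clock: 19.05
ee_pos: [457.6, 221.8, 149.2]
tool_rot: [[0.936, 0.351, 0.0], [0.351, -0.936, 0.0], [0.0, 0.0, -1.0]]
contact_force: [0.7, -0.6, -0.7]
gripper_width: 0.467
grasp_force: 30.0
```

{"method": "apply_moves", "body": {
  "rows": [
    {"delta_pos":[-0.16,0.42,0],"dr":[0,0,0],"fingers":-1},
    {"delta_pos":[-0.16,0.42,0],"dr":[0,0,0],"fingers":-1},
    {"delta_pos":[-0.16,0.42,0],"dr":[0,0,0],"fingers":-1},
    {"delta_pos":[-0.16,0.42,0],"dr":[0,0,0],"fingers":-1},
    {"delta_pos":[-0.16,0.42,0],"dr":[0,0,0],"fingers":-1}
  ]
}}

```text
clock: 19.55
ee_pos: [455.1, -4.8, 149.5]
tool_rot: [[0.937, 0.348, 0.0], [0.348, -0.937, -0.0], [0.0, 0.0, -1.0]]
contact_force: [0.8, 0.3, -1.1]
gripper_width: 0.469
grasp_force: 30.0
```

{"method": "apply_moves", "body": {
  "rows": [
    {"delta_pos":[-0.16,0.42,0],"dr":[0,0,0],"fingers":-1},
    {"delta_pos":[-0.16,0.42,0],"dr":[0,0,0],"fingers":-1},
    {"delta_pos":[-0.16,0.42,0],"dr":[0,0,0],"fingers":-1},
    {"delta_pos":[-0.16,0.42,0],"dr":[0,0,0],"fingers":-1},
    {"delta_pos":[-0.16,0.42,0],"dr":[0,0,0],"fingers":-1}
  ]
}}

```text
clock: 20.05
ee_pos: [453.1, -229.6, 149.4]
tool_rot: [[0.938, 0.348, 0.0], [0.348, -0.938, 0.0], [0.0, 0.0, -1.0]]
contact_force: [0.4, 0.4, -1.4]
gripper_width: 0.468
grasp_force: 30.0
```

```bash
python3 - <<'E'
from h import *
from station import *
st=read_state();print(st["ee_pos"].round(1),step((455.8,-361,75),20.4,st),st["grasp_force"])
E
```

```text
[ 453.1 -229.6  149.4] (array([-0.432,  1.241,  0.744]), np.float64(-0.0003)) 30.000891714007594
```

{"method": "apply_moves", "body": {
  "rows": [
    {"delta_pos":[-0.144,0.414,0],"dr":[0,0,0],"fingers":-1},
    {"delta_pos":[-0.144,0.414,0],"dr":[0,0,0],"fingers":-1},
    {"delta_pos":[-0.14,0.4,0],"dr":[0,0,0],"fingers":-1},
    {"delta_pos":[0,0,0.3],"dr":[0,0,0],"fingers":-1},
    {"delta_pos":[0,0,0.3],"dr":[0,0,0],"fingers":-1}
  ]
}}

```text
clock: 20.55
ee_pos: [456.4, -360.1, 89.1]
tool_rot: [[0.938, 0.346, 0.002], [0.346, -0.938, -0.002], [0.001, 0.002, -1.0]]
contact_force: [0.1, 0.7, -1.2]
gripper_width: 0.468
grasp_force: 30.0
```

{"method": "apply_moves", "body": {
  "rows": [
    {"delta_pos":[0,0,0],"dr":[0,0,0],"fingers":-1},
    {"delta_pos":[0,0,0],"dr":[0,0,0],"fingers":-1},
    {"delta_pos":[0,0,0],"dr":[0,0,0],"fingers":-1},
    {"delta_pos":[0,0,0],"dr":[0,0,0],"fingers":-1},
    {"delta_pos":[0,0,0],"dr":[0,0,0],"fingers":-1}
  ]
}}

```text
clock: 21.05
ee_pos: [457.0, -358.1, 90.8]
tool_rot: [[0.937, 0.348, 0.002], [0.348, -0.937, -0.002], [0.001, 0.002, -1.0]]
contact_force: [-0.1, 0.2, 0.4]
gripper_width: 0.464
grasp_force: 30.0
```

```bash
python3 - <<'E'
from h import *
from station import *
st=read_state();print(st["ee_pos"].round(1),step((455.8,-361,24),20.4,st),st["grasp_force"])
c=capture("top");d=capture("scene")
a=cv2.resize(c["frame"][170:260,390:490],(400,360));b=cv2.resize(d["frame"][125:215,360:460],(400,360))
cv2.imwrite("pics/p7.png",np.hstack([a,b]))
E
```

```text
[ 457.  -358.1   90.8] (array([-0.021,  0.023,  0.668]), np.float64(-0.0001)) 29.99988978233887
```

View pics/p7.png

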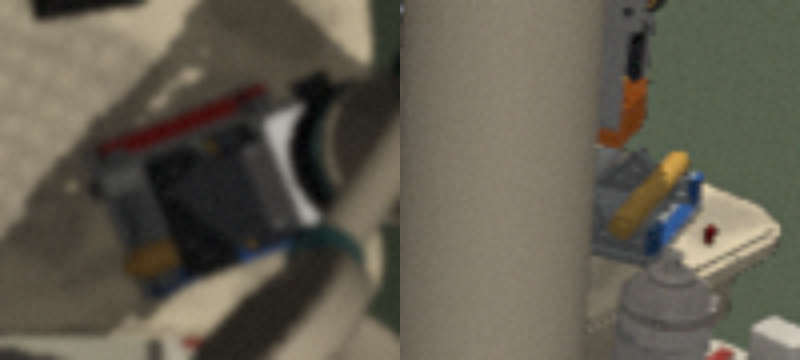

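The right crop shows the chock held upright in orange at about (625,115), above the gap, with the brass shaft in place from (620,220) to (685,160).

{"method": "apply_moves", "body": {
  "rows": [
    {"delta_pos":[-0.015,0.012,0],"dr":[0,0,0],"fingers":-1},
    {"delta_pos":[0,0,0.2],"dr":[0,0,0],"fingers":-1},
    {"delta_pos":[0,0,0.15],"dr":[0,0,0],"fingers":-1},
    {"delta_pos":[0,0,0.1],"dr":[0,0,0],"fingers":-1},
    {"delta_pos":[0,0,0],"dr":[0,0,0],"fingers":-1}
  ]
}}

```text
clock: 21.65
ee_pos: [454.3, -358.7, 43.1]
tool_rot: [[0.938, 0.348, -0.002], [0.348, -0.938, 0.002], [-0.001, -0.003, -1.0]]
contact_force: [-0.7, 0.0, -0.2]
gripper_width: 0.463
grasp_force: 30.0
```

{"method": "apply_moves", "body": {
  "rows": [
    {"delta_pos":[0,0,0.05],"dr":[0,0,0],"fingers":-1},
    {"delta_pos":[0,0,0.05],"dr":[0,0,0],"fingers":-1},
    {"delta_pos":[0,0,0.05],"dr":[0,0,0],"fingers":-1},
    {"delta_pos":[0,0,0.02],"dr":[0,0,0],"fingers":-1},
    {"delta_pos":[0,0,0],"dr":[0,0,0],"fingers":-1}
  ]
}}

```text
clock: 22.15
ee_pos: [455.1, -359.3, 27.1]
tool_rot: [[0.938, 0.348, -0.0], [0.348, -0.938, 0.0], [-0.0, -0.001, -1.0]]
contact_force: [1.1, 0.1, -0.0]
gripper_width: 0.468
grasp_force: 30.0
```

{"method": "apply_moves", "body": {
  "rows": [
    {"delta_pos":[0,0,0.02],"dr":[0,0,0],"fingers":-1},
    {"delta_pos":[0,0,0.015],"dr":[0,0,0],"fingers":-1},
    {"delta_pos":[0,0,0],"dr":[0,0,0],"fingers":-1},
    {"delta_pos":[0,0,0],"dr":[0,0,0],"fingers":-1},
    {"delta_pos":[0,0,0],"dr":[0,0,0],"fingers":-1}
  ]
}}

```text
clock: 22.65
ee_pos: [455.3, -359.5, 24.0]
tool_rot: [[0.938, 0.348, 0.0], [0.348, -0.938, -0.0], [0.0, 0.0, -1.0]]
contact_force: [-0.2, -0.5, -0.9]
gripper_width: 0.465
grasp_force: 30.0
```

{"method": "apply_moves", "body": {
  "rows": [
    {"delta_pos":[0,0,0.01],"dr":[0,0,0],"fingers":-1},
    {"delta_pos":[0,0,0.005],"dr":[0,0,0],"fingers":-1},
    {"delta_pos":[0,0,0],"dr":[0,0,0],"fingers":-1},
    {"delta_pos":[0,0,0],"dr":[0,0,0],"fingers":-1},
    {"delta_pos":[0,0,0],"dr":[0,0,0],"fingers":-1}
  ]
}}

```text
clock: 23.15
ee_pos: [455.4, -359.6, 23.6]
tool_rot: [[0.938, 0.348, 0.001], [0.348, -0.938, -0.001], [0.0, 0.001, -1.0]]
contact_force: [-1.1, 1.4, 6.6]
gripper_width: 0.463
grasp_force: 30.0
```

{"method": "apply_moves", "body": {
  "rows": [
    {"delta_pos":[0,0,0],"dr":[0,0,0],"fingers":0.06},
    {"delta_pos":[0,0,0],"dr":[0,0,0],"fingers":0.06},
    {"delta_pos":[0,0,0],"dr":[0,0,0],"fingers":0.06},
    {"delta_pos":[0,0,-0.1],"dr":[0,0,0],"fingers":0.06},
    {"delta_pos":[0,0,-0.2],"dr":[0,0,0],"fingers":0.06}
  ]
}}

```text
clock: 23.65
ee_pos: [454.2, -358.5, 51.6]
tool_rot: [[0.938, 0.348, -0.003], [0.348, -0.938, 0.003], [-0.002, -0.004, -1.0]]
contact_force: [1.0, -0.2, 0.3]
gripper_width: 0.529
grasp_force: 0.0
```

{"method": "apply_moves", "body": {
  "rows": [
    {"delta_pos":[0,0,-0.3],"dr":[0,0,0],"fingers":0.06},
    {"delta_pos":[0,0,-0.4],"dr":[0,0,0],"fingers":0.2},
    {"delta_pos":[0,0,-0.25],"dr":[0,0,0],"fingers":0.2},
    {"delta_pos":[0.1,-0.4,0],"dr":[0,0,0],"fingers":0.2},
    {"delta_pos":[0.1,-0.4,0],"dr":[0,0,0],"fingers":0.2}
  ]
}}

```text
clock: 24.15
ee_pos: [446.8, -277.9, 149.1]
tool_rot: [[0.938, 0.346, 0.003], [0.346, -0.938, -0.002], [0.002, 0.003, -1.0]]
contact_force: [0.2, 0.6, 0.5]
gripper_width: 0.597
grasp_force: 0.0
```

```bash
python3 - <<'E'
from h import *
from station import *
st=read_state();print(st["ee_pos"].round(1),step((454,-21.7,80),58,st),st["gripper_width"],st["joint_pos"].round(2))
E
```

```text
[ 446.8 -277.9  149.1] (array([ 2.211, -1.296,  0.691]), np.float64(-0.2098)) 0.5965551814854633 [-0.69  0.24  1.7   0.    1.2   0.53]
```

{"method": "apply_moves", "body": {
  "rows": [
    {"delta_pos":[0,0,0],"dr":[0,0,-0.042],"fingers":0.2},
    {"delta_pos":[0,0,0],"dr":[0,0,-0.042],"fingers":0.2},
    {"delta_pos":[0,0,0],"dr":[0,0,-0.042],"fingers":0.2},
    {"delta_pos":[0,0,0],"dr":[0,0,-0.042],"fingers":0.2},
    {"delta_pos":[0,0,0],"dr":[0,0,-0.042],"fingers":0.2}
  ]
}}

```text
clock: 24.65
ee_pos: [446.2, -277.5, 148.1]
tool_rot: [[0.523, 0.852, 0.001], [0.852, -0.523, -0.0], [-0.0, 0.001, -1.0]]
contact_force: [0.5, -0.6, -0.6]
gripper_width: 0.6
grasp_force: 0.0
```

{"method": "apply_moves", "body": {
  "rows": [
    {"delta_pos":[0.365,-0.214,0],"dr":[0,0,0],"fingers":0.2},
    {"delta_pos":[0.365,-0.214,0],"dr":[0,0,0],"fingers":0.2},
    {"delta_pos":[0.365,-0.214,0],"dr":[0,0,0],"fingers":0.2},
    {"delta_pos":[0.365,-0.214,0],"dr":[0,0,0],"fingers":0.2},
    {"delta_pos":[0.365,-0.214,0],"dr":[0,0,0],"fingers":0.2}
  ]
}}

```text
clock: 25.15
ee_pos: [451.5, -64.5, 148.2]
tool_rot: [[0.528, 0.849, 0.001], [0.849, -0.528, -0.0], [0.001, 0.001, -1.0]]
contact_force: [0.5, -0.3, 0.2]
gripper_width: 0.601
grasp_force: 0.0
```

{"method": "apply_moves", "body": {
  "rows": [
    {"delta_pos":[0.365,-0.214,0],"dr":[0,0,0],"fingers":0.2},
    {"delta_pos":[0,0,0.3],"dr":[0,0,0],"fingers":0.2},
    {"delta_pos":[0,0,0.3],"dr":[0,0,0],"fingers":0.2},
    {"delta_pos":[0,0,0],"dr":[0,0,0],"fingers":0.2},
    {"delta_pos":[0,0,0],"dr":[0,0,0],"fingers":0.2}
  ]
}}

```text
clock: 25.65
ee_pos: [452.7, -23.8, 88.0]
tool_rot: [[0.528, 0.849, -0.0], [0.849, -0.528, 0.0], [-0.0, -0.0, -1.0]]
contact_force: [0.4, -0.5, -0.2]
gripper_width: 0.602
grasp_force: 0.0
```

```bash
python3 - <<'E'
from h import *
from station import *
st=read_state();print(st["ee_pos"].round(1),step((454,-21.7,5),58,st),st["gripper_width"],st["joint_pos"].round(2))
c=capture("top");P=cloud(c);d=capture("scene")
U=np.array([[np.cos(a:=np.radians(-69.6)),np.sin(a)],[-np.sin(a),np.cos(a)]])
for n,f in (("steel",lambda h,z:(z>34)&(z<50)&(h[...,1]<60)&(h[...,2]>110)),("brass",lambda h,z:(z>34)&(z<50)&(h[...,1]>90)&(h[...,0]>14)),("chock",lambda h,z:(z>42)&(h[...,1]>110)&(h[...,0]<=14))):
    for b in blobs(c,(400,180,490,255),f,60)[:2]:
        X=P[b[3]];r=rect(X[:,:2]);print(n,b[0],((r[0]-[455.4,-359.8])@U.T).round(1),np.round(r[1:],1),np.median(X[:,2]).round(1))
a=cv2.resize(c["frame"][170:260,390:490],(400,360));b=cv2.resize(d["frame"][175:235,295:361],(400,360))
cv2.imwrite("pics/p8.png",np.hstack([a,b]))
E
```

```text
[452.7 -23.8  88. ] (array([ 0.024, -0.   ,  0.83 ]), np.float64(0.0009)) 0.6020388863285671 [-0.21  0.2   1.94  0.    1.01  0.35]
steel 278 [ 1.2 25. ] [133.7  18.5 -68.1] 40.8
brass 395 [  2.2 -27.1] [146.1  18.8 -69.8] 39.6
chock 174 [-1.4  0.1] [ 43.6  25.7 -70.3] 48.1
```

View pics/p8.png

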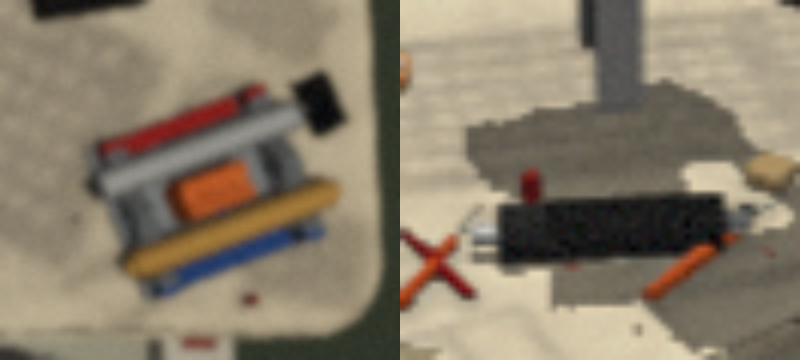

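The left crop shows the chock at (212,192), between the shafts and level with them; its measured stand-frame position is (-1.4, 0.1) mm. The right crop shows the roller at (610,230) under the fingers.

{"method": "apply_moves", "body": {
  "rows": [
    {"delta_pos":[0.015,0,0.3],"dr":[0,0,0],"fingers":0.2},
    {"delta_pos":[0,0,0.3],"dr":[0,0,0],"fingers":0.2},
    {"delta_pos":[0,0,0.15],"dr":[0,0,0],"fingers":0.2},
    {"delta_pos":[0,0,0.06],"dr":[0,0,0],"fingers":0.2},
    {"delta_pos":[0,0,0],"dr":[0,0,0],"fingers":0.2}
  ]
}}

```text
clock: 26.25
ee_pos: [454.0, -22.9, 6.9]
tool_rot: [[0.528, 0.849, 0.001], [0.849, -0.528, -0.0], [0.0, 0.001, -1.0]]
contact_force: [-0.3, -0.4, 0.0]
gripper_width: 0.602
grasp_force: 0.0
```

{"method": "apply_moves", "body": {
  "rows": [
    {"delta_pos":[0,0,0],"dr":[0,0,0],"fingers":-0.2},
    {"delta_pos":[0,0,0],"dr":[0,0,0],"fingers":-0.2},
    {"delta_pos":[0,0,0],"dr":[0,0,0],"fingers":-1},
    {"delta_pos":[0,0,0],"dr":[0,0,0],"fingers":-1},
    {"delta_pos":[0,0,0],"dr":[0,0,0],"fingers":-1}
  ]
}}

```text
clock: 26.75
ee_pos: [453.6, -22.4, 6.9]
tool_rot: [[0.527, 0.85, 0.001], [0.85, -0.527, -0.0], [0.0, 0.001, -1.0]]
contact_force: [-0.5, 0.5, 4.3]
gripper_width: 0.288
grasp_force: 29.8
```

```bash
python3 - <<'E'
from h import *
from station import *
st=read_state();R=st["tool_rot"];print(st["ee_pos"].round(1),"roller off in tool",((np.array([454,-21.7,14])-st["ee_pos"])@R).round(1),st["gripper_width"],st["grasp_force"])
E
```

```text
[453.6 -22.4   6.9] roller off in tool [ 0.8 -0.  -7.1] 0.2877966229634172 29.843688905239105
```

{"method": "apply_moves", "body": {
  "rows": [
    {"delta_pos":[0,0,-0.2],"dr":[0,0,0],"fingers":-1},
    {"delta_pos":[0,0,-0.4],"dr":[0,0,0],"fingers":-1},
    {"delta_pos":[0,0,-0.45],"dr":[0,0,0],"fingers":-1},
    {"delta_pos":[0,0,-0.35],"dr":[0,0,-0.0414],"fingers":-1},
    {"delta_pos":[0,0,0],"dr":[0,0,-0.0414],"fingers":-1}
  ]
}}

```text
clock: 27.25
ee_pos: [456.9, -23.1, 151.2]
tool_rot: [[0.286, 0.958, 0.01], [0.958, -0.286, -0.002], [0.001, 0.01, -1.0]]
contact_force: [0.1, 0.1, -1.2]
gripper_width: 0.29
grasp_force: 29.9
```

{"method": "apply_moves", "body": {
  "rows": [
    {"delta_pos":[0,0,0],"dr":[0,0,-0.0414],"fingers":-1},
    {"delta_pos":[0,0,0],"dr":[0,0,-0.0414],"fingers":-1},
    {"delta_pos":[0,0,0],"dr":[0,0,-0.0414],"fingers":-1},
    {"delta_pos":[0,0,0],"dr":[0,0,-0.0414],"fingers":-1},
    {"delta_pos":[0,0,0],"dr":[0,0,-0.0414],"fingers":-1}
  ]
}}

```text
clock: 27.75
ee_pos: [452.9, -22.3, 146.1]
tool_rot: [[-0.352, 0.936, -0.001], [0.936, 0.352, 0.0], [0.001, -0.001, -1.0]]
contact_force: [-0.4, -1.0, -1.6]
gripper_width: 0.293
grasp_force: 29.9
```

{"method": "apply_moves", "body": {
  "rows": [
    {"delta_pos":[-0.39,-0.143,0],"dr":[0,0,0],"fingers":-1},
    {"delta_pos":[-0.39,-0.143,0],"dr":[0,0,0],"fingers":-1},
    {"delta_pos":[-0.39,-0.143,0],"dr":[0,0,0],"fingers":-1},
    {"delta_pos":[-0.39,-0.143,0],"dr":[0,0,0],"fingers":-1},
    {"delta_pos":[-0.39,-0.143,0],"dr":[0,0,0],"fingers":-1}
  ]
}}

```text
clock: 28.25
ee_pos: [453.6, -231.5, 146.1]
tool_rot: [[-0.347, 0.938, -0.0], [0.938, 0.347, 0.001], [0.001, -0.0, -1.0]]
contact_force: [0.8, -0.8, -1.5]
gripper_width: 0.286
grasp_force: 29.9
```

{"method": "apply_moves", "body": {
  "rows": [
    {"delta_pos":[-0.39,-0.143,0],"dr":[0,0,0],"fingers":-1},
    {"delta_pos":[-0.39,-0.143,0],"dr":[0,0,0],"fingers":-1},
    {"delta_pos":[-0.3,-0.1,0],"dr":[0,0,0],"fingers":-1},
    {"delta_pos":[0,0,0],"dr":[0,0,0],"fingers":-1},
    {"delta_pos":[0,0,0],"dr":[0,0,0],"fingers":-1}
  ]
}}

```text
clock: 28.75
ee_pos: [454.8, -344.7, 145.6]
tool_rot: [[-0.346, 0.938, -0.001], [0.938, 0.346, 0.002], [0.002, -0.0, -1.0]]
contact_force: [-0.4, 0.9, -1.4]
gripper_width: 0.289
grasp_force: 29.9
```

```bash
python3 - <<'E'
from h import *
from station import *
st=read_state();print(st["ee_pos"].round(1),step((455,-359,55),110.4,st),st["grasp_force"],st["gripper_width"])
E
```

```text
[ 454.8 -344.7  145.6] (array([-0.135, -0.048,  0.906]), np.float64(-0.0009)) 29.862030744552612 0.2888075499950672
```

{"method": "apply_moves", "body": {
  "rows": [
    {"delta_pos":[-0.135,-0.048,0],"dr":[0,0,0],"fingers":-1},
    {"delta_pos":[0,0,0.3],"dr":[0,0,0],"fingers":-1},
    {"delta_pos":[0,0,0.3],"dr":[0,0,0],"fingers":-1},
    {"delta_pos":[0,0,0.18],"dr":[0,0,0],"fingers":-1},
    {"delta_pos":[0,0,0],"dr":[0,0,0],"fingers":-1}
  ]
}}

```text
clock: 29.25
ee_pos: [454.0, -357.0, 65.9]
tool_rot: [[-0.349, 0.937, -0.004], [0.937, 0.349, 0.004], [0.005, -0.003, -1.0]]
contact_force: [0.3, -0.2, -1.4]
gripper_width: 0.287
grasp_force: 29.9
```

{"method": "apply_moves", "body": {
  "rows": [
    {"delta_pos":[0,0,0],"dr":[0,0,0],"fingers":-1},
    {"delta_pos":[0,0,0],"dr":[0,0,0],"fingers":-1},
    {"delta_pos":[0,0,0.04],"dr":[0,0,0],"fingers":-1},
    {"delta_pos":[0,0,0.04],"dr":[0,0,0],"fingers":-1},
    {"delta_pos":[0,0,0],"dr":[0,0,0],"fingers":-1}
  ]
}}

```text
clock: 29.75
ee_pos: [455.3, -358.9, 60.2]
tool_rot: [[-0.347, 0.938, -0.0], [0.938, 0.347, 0.0], [0.001, -0.0, -1.0]]
contact_force: [0.4, 0.1, -0.6]
gripper_width: 0.29
grasp_force: 29.9
```

```bash
python3 - <<'E'
from h import *
from station import *
st=read_state();print(st["ee_pos"].round(1),step((455,-359,55),110.4,st),st["contact_force"].round(1))
E
```

```text
[ 455.3 -358.9   60.2] (array([ 0.   , -0.003,  0.052]), np.float64(-0.0004)) [ 0.4  0.1 -0.6]
```

{"method": "apply_moves", "body": {
  "rows": [
    {"delta_pos":[0,0,0.02],"dr":[0,0,0],"fingers":-1},
    {"delta_pos":[0,0,0.02],"dr":[0,0,0],"fingers":-1},
    {"delta_pos":[0,0,0],"dr":[0,0,0],"fingers":-1},
    {"delta_pos":[0,0,0],"dr":[0,0,0],"fingers":-1},
    {"delta_pos":[0,0,0],"dr":[0,0,0],"fingers":-1}
  ]
}}

```text
clock: 30.25
ee_pos: [455.5, -359.1, 56.4]
tool_rot: [[-0.347, 0.938, -0.0], [0.938, 0.347, 0.0], [0.0, -0.0, -1.0]]
contact_force: [-0.4, -0.2, -0.5]
gripper_width: 0.287
grasp_force: 29.9
```

{"method": "apply_moves", "body": {
  "rows": [
    {"delta_pos":[0,0,0.01],"dr":[0,0,0],"fingers":-1},
    {"delta_pos":[0,0,0.005],"dr":[0,0,0],"fingers":-1},
    {"delta_pos":[0,0,0],"dr":[0,0,0],"fingers":-1},
    {"delta_pos":[0,0,0],"dr":[0,0,0],"fingers":-1},
    {"delta_pos":[0,0,0],"dr":[0,0,0],"fingers":-1}
  ]
}}

```text
clock: 30.75
ee_pos: [455.7, -359.3, 55.4]
tool_rot: [[-0.347, 0.938, 0.001], [0.938, 0.347, -0.0], [-0.001, 0.0, -1.0]]
contact_force: [-1.2, -0.6, 4.5]
gripper_width: 0.29
grasp_force: 29.9
```

Contact registers at the expected height, so I'm releasing gently, rising and checking.

{"method": "apply_moves", "body": {
  "rows": [
    {"delta_pos":[0,0,0],"dr":[0,0,0],"fingers":-0.35},
    {"delta_pos":[0,0,0],"dr":[0,0,0],"fingers":-0.2},
    {"delta_pos":[0,0,0],"dr":[0,0,0],"fingers":-0.1},
    {"delta_pos":[0,0,0],"dr":[0,0,0],"fingers":-0.1},
    {"delta_pos":[0,0,-0.1],"dr":[0,0,0],"fingers":-0.1}
  ]
}}

```text
clock: 31.25
ee_pos: [454.7, -358.2, 63.8]
tool_rot: [[-0.347, 0.938, -0.002], [0.938, 0.347, 0.002], [0.003, -0.001, -1.0]]
contact_force: [-0.6, 0.0, -0.7]
gripper_width: 0.45
grasp_force: 0.0
```

{"method": "apply_moves", "body": {
  "rows": [
    {"delta_pos":[0,0,-0.3],"dr":[0,0,0],"fingers":-0.1},
    {"delta_pos":[0,0,-0.4],"dr":[0,0,0],"fingers":-0.1},
    {"delta_pos":[0,0,-0.3],"dr":[0,0,0],"fingers":-0.1},
    {"delta_pos":[0.4,0.15,0],"dr":[0,0,0],"fingers":-0.1},
    {"delta_pos":[0.4,0.15,0],"dr":[0,0,0],"fingers":-0.1}
  ]
}}

```text
clock: 31.75
ee_pos: [456.7, -274.1, 166.8]
tool_rot: [[-0.345, 0.939, 0.003], [0.939, 0.345, -0.002], [-0.003, 0.002, -1.0]]
contact_force: [-0.1, 0.3, 0.4]
gripper_width: 0.448
grasp_force: 0.0
```

{"method": "apply_moves", "body": {
  "rows": [
    {"delta_pos":[0.4,0.15,0],"dr":[0,0,0],"fingers":-0.1},
    {"delta_pos":[0.4,0.15,0],"dr":[0,0,0],"fingers":-0.1},
    {"delta_pos":[0.4,0.15,0],"dr":[0,0,0],"fingers":-0.1},
    {"delta_pos":[0.4,0.15,0],"dr":[0,0,0],"fingers":-0.1},
    {"delta_pos":[0.4,0.15,0],"dr":[0,0,0],"fingers":-0.1}
  ]
}}

```text
clock: 32.25
ee_pos: [456.7, -58.5, 165.8]
tool_rot: [[-0.347, 0.938, 0.002], [0.938, 0.347, -0.0], [-0.001, 0.001, -1.0]]
contact_force: [0.6, -0.4, -0.3]
gripper_width: 0.449
grasp_force: 0.0
```

```bash
python3 - <<'E'
from h import *
from station import *
st=read_state();print(st["ee_pos"].round(1),st["contact_force"].round(1))
c=capture("top");P=cloud(c);d=capture("scene")
U=np.array([[np.cos(a:=np.radians(-69.6)),np.sin(a)],[-np.sin(a),np.cos(a)]])
for n,f in (("steel",lambda h,z:(z>34)&(z<46)&(h[...,1]<60)&(h[...,2]>110)),("brass",lambda h,z:(z>34)&(z<50)&(h[...,1]>90)&(h[...,0]>14)),("roller",lambda h,z:(z>60)&(z<90)&(h[...,2]<90))):
    for b in blobs(c,(400,180,490,255),f,60)[:2]:
        X=P[b[3]];r=rect(X[:,:2]);print(n,b[0],((r[0]-[455.4,-359.8])@U.T).round(1),np.round(r[1:],1),np.percentile(X[:,2],[50,80]).round(1))
a=cv2.resize(c["frame"][170:260,390:490],(400,360));b=cv2.resize(d["frame"][140:212,370:450],(400,360))
cv2.imwrite("pics/p9.png",np.hstack([a,b]))
E
```

```text
[456.7 -58.5 165.8] [ 0.6 -0.4 -0.3]
steel 274 [ 1.2 25.5] [134.8  13.9 -70.3] [40.6 42.6]
brass 396 [  2.8 -26.7] [146.8  19.1 -69.4] [39.7 42. ]
roller 448 [-3.1  0.1] [101.9  27.6 -69.6] [73.2 75.8]
```

View pics/p9.png

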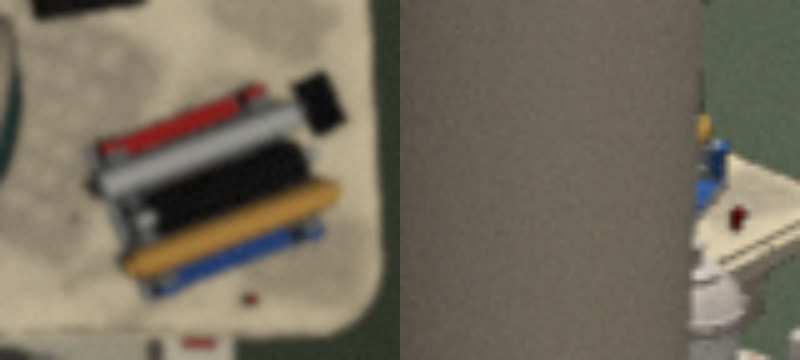

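The roller lies at (220,187) between the two shafts. It measures (-3.1, 0.1) mm in the stand frame with its top near 75 mm, so it is seated, and the shafts have not moved.

```bash
python3 -c "
from station import *
print(close_job())"
```

```text
the job is handed in; nothing more can be done
None
```

I handed the job in with the steel shaft in the red-side notches, the brass shaft in the blue-side notches, and the chock on the deck between them with the roller in its groove; in the final image everything sat within the required limits and was clear of the robot, but no verdict came back.

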